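# Load a circuit board into the test rack and latch the hold-down bail

### The job

Load the waiting board - the one in the stand with an aluminium bar along its top, like the boards in the rack - into the one free slot of the test rack, the same way round as its neighbours: start it in the guides, then press it fully home until its bar is level with the others. Only then swing the rack's hold-down bail over and press it fully shut. Do not let the board fall over, and leave the racked boards, the tall board in the stand and the things lying about undisturbed.

Things in the scene. Friction and masses are not known exactly. Their poses are not given: they have to be found in the camera images.
- board: the board to load: upright green circuit board, 140 mm long (its x), 4 mm thick (y), 112 mm high (z), 0.2 kg, same shape as the five in the rack, components (up to 4 mm) on its +y face. Origin: centre of length and thickness, at the lower tip. z 0-12 mm: contact tongue only 80 mm long, off centre (x -30 to +50 mm); z 12-98 mm: full 140 mm. Starts loose in the stand, tip 12 mm above the bench.
- board_bar (a point): middle of the top edge of the board's aluminium bar (112 mm above its lower tip). The bar is 120 mm long, 16 mm high, 9 mm thick, centred: grip it from above across its thickness, or push on it here. In the stand the board may lean a few degrees; lift it straight up 50 mm or more to clear the combs.
- slot: the free slot of the rack (any of the six). Origin: centre of the slot, on its floor, 16 mm above the bench; x along the slot, y across, z up. A board that is home, right way round, has its frame equal to this one. An edge connector on the floor takes the off-centre tongue: the wrong way round, a board stops about 10 mm short.
- slot_mouth (a point): centre of the slot's mouth, 92 mm above its floor. At both ends of the slot a vertical black channel takes the board's end edges: 6 mm wide for the 4 mm board, 142 mm between bottoms for its 140 mm, from the floor up to 84 mm; flared from there to the mouth (about 13 mm wide, 5 mm longer at each end).
- slot_springs (a point): centre between two wire springs just inside the end channels, 42 mm above the floor. The board meets them when its tip is about 40 mm above the floor, stays standing 25 to 40 mm proud when let go, and then takes a steady push of 5 to 15 N (20 if an end rubs) down to the floor stop. Push it in by the bar to about 36 mm, let go (lower, the fingers would meet the neighbours), then press the bar down with shut fingertips.
- rack: fixed open aluminium frame, 151 mm (x) by 184 mm (y), loaded from above. Origin under its centre on the bench. Six slots at y = -60, -36, -12, 12, 36, 60 mm; five hold boards with bar tops 128 mm above the bench, 15 mm between bars (39 mm at the free slot). Ends 112 mm high; two pivot brackets at x = -72, y = +-84 mm, 146 mm high.
- bail (a joint): angle of the hold-down bail: 0 = shut (bar level across all boards, 6 mm off their middle, 3 mm above their bars), grows as it swings up and back to the rack's -x end; starts open at 1.8 to 2.0 (bar up to 211 mm above the bench: carry the board over it), stop at 2.1. Stiff hinge (2 N at the bar), stays where left. It cannot shut over a board that stands proud.
- bail_bar (a point): middle of the bail's bar: round, 12 mm thick (rubber sleeve 16 mm, look only), 184 mm long along the rack's y, carried by two flat arms at its ends (y = +-90 mm), 70 mm from the hinge. Free space beneath and behind it between the arms: a finger can push it from behind (rack -x side) over towards +x, then press it down.
- bail_pivot (a point): middle of the bail's hinge line along the rack's y: rack x = -76 mm, 137 mm above the bench. Bar centre = this + 70 mm x (cos angle along rack x, sin angle up).
- stand: black plastic board stand, fixed, 162 mm (x) by 130 mm (y), 57 mm high at the end combs, floor 12 mm up. Origin under its centre on the bench. Two places at y = -32 and +32 mm, boards along its x: one holds the board to load, the other the tall board.
- tall_board: another kind of board, to be left alone in the stand: 140 mm long, 4 mm thick, 124 mm high, no aluminium bar, a finned heat sink (12 mm deep) on its +y face. Origin: centre of its lower edge.
- racked_1: one of the five boards already home in the rack, to be left so; same shape and frame as the board to load
- racked_2: one of the five boards already home in the rack, to be left so; same shape and frame as the board to load
- racked_3: one of the five boards already home in the rack, to be left so; same shape and frame as the board to load
- racked_4: one of the five boards already home in the rack, to be left so; same shape and frame as the board to load
- racked_5: one of the five boards already home in the rack, to be left so; same shape and frame as the board to load
- unit_a: bystander: grey plastic device enclosure 110 x 180 x 52 mm
- tape_roll: bystander: roll of paper tape lying flat, 60 mm across, 24 mm high
- driver: bystander: screwdriver, 190 mm, lying
- brush: bystander: cleaning brush, 170 mm, lying
- scanner: bystander: hand scanner lying on its side, about 200 mm long, 45 mm high
There are look-alikes about, which are no part of the job. What is shaped like the board but purple is not meant.

How it is judged:
On the way, in this order (a step that is already met when the one before it is completed fails the run):
1. the board is started upright in the guides of the free slot (x of board in the frame of slot between -0.005 and 0.005 m and y of board in the frame of slot between -0.004 and 0.004 m and angle between the x axis of board and the x axis of slot, either way round below 0.1 rad and z of board in the frame of slot below 0.062 m and angle between board's own z axis and vertical below 0.15 rad), for 0.1 s.
2. the board is fully home in the free slot while the bail is still open (x of board in the frame of slot between -0.005 and 0.005 m and y of board in the frame of slot between -0.004 and 0.004 m and angle between the x axis of board and the x axis of slot, either way round below 0.1 rad and z of board in the frame of slot below 0.003 m and angle between board's own z axis and vertical below 0.07 rad and value of joint bail above 1 rad), for 0.2 s.
At the end, for the whole second after the job is handed in: Board home in the free slot, same way round as its neighbours (tip within 3 mm of the floor, upright within 0.07 rad, 5 mm along, 4 mm across), bail shut (under 0.06 rad); racked boards within 8 mm, tall board 25 mm, other things 30 mm of where they were (x of board in the frame of slot between -0.005 and 0.005 m and y of board in the frame of slot between -0.004 and 0.004 m and angle between the x axis of board and the x axis of slot, either way round below 0.1 rad and z of board in the frame of slot below 0.003 m and angle between board's own z axis and vertical below 0.07 rad and value of joint bail below 0.06 rad and linear speed of board below 0.02 m/s and distance of each of racked_1, racked_2, racked_3, racked_4, racked_5 from where it was at the start of the episode below 0.008 m and distance of tall_board from where it was at the start of the episode below 0.025 m and distance of each of unit_a, tape_roll, driver, brush, scanner from where it was at the start of the episode below 0.03 m); the robot touches nothing.
It fails at once if a racked board is pulled out or shifted by more than 8 mm (distance of any of racked_1, racked_2, racked_3, racked_4, racked_5 from where it was at the start of the episode above 0.008 m).
It fails at once if the tall board is moved by more than 25 mm (distance of tall_board from where it was at the start of the episode above 0.025 m).
It fails at once if the board falls over (leans more than 0.7 rad) (angle between board's own z axis and vertical above 0.7 rad).
It fails at once if a bystander is moved by more than 30 mm (distance of any of unit_a, tape_roll, driver, brush, scanner from where it was at the start of the episode above 0.03 m).
It also fails if it takes over 67 s, if anything falls off the work surface, if the arm or the gripper's body presses on something with over 40 N, if the wrist force passes 120 N, or if a joint passes its speed limit or range.

### The arm

A 6-joint arm with a two-finger parallel gripper is mounted at the origin on the work surface. World frame = base frame: x ahead of the robot, y to its left, z up, the work surface at z = 0. Lengths are in m, angles in rad, forces in N, time in s.
With the tool pointing down it reaches from about 0.35 to 0.975 m from the base axis. Payload 4.9 kg.
Tool frame: the origin (TCP) lies midway between the tips of the shut fingers; the grasp point (between the pads) lies behind it (manip.grasp_offset is the y of the grasp point in the tool frame, in m); y points along the fingers, z is the direction in which the jaws open and shut, and the axes are right-handed (so a half turn about y gives the same grasp; the last joint's range is limited). The gripper opens to 85 mm and grips with 20 to 120 N. Pads are 22 mm wide; open, the fingers measure 114 mm over their backs; the gripper's body (76 mm by 85 mm) begins 54 mm behind the grasp point. The pads swing forward as they close: fully open they stand 13 mm farther back than shut.
Start: joints at [-1.371, 0.053, 1.613, -0, 1.476, -0.119], TCP at [0.196, -0.593, 0.231] pointing down, gripper open.
Joint ranges: [-3.01, 3.01], [-1.01, 2.22], [0.06, 2.58], [-1.02, 4.17], [0.09, 2.62], [-3.14, 3.14]. Speed limits (rad/s): [2.57, 2.57, 3.14, 3.14, 3.14, 3.14].

### API

Orientations are given as a unit quaternion [w, x, y, z].
In Python, from plant import manip gives the robot as it stands. The module is installed in compiled form; this text tells all that it offers.
- The arm moves only by the shell command python3 -m jog 'ROWS'. ROWS is a JSON object of lists of equal length, an entry for each row: "offset": the shift along the world's x, y, z in units of 50 mm (1.0 is 50 mm), a list of three; "angular": the turn, a rotation vector about the world's x, y, z in units of 6 degrees (1.0 is 6 degrees), a list of three; "jaw": the finger opening in mm, from 0 to 85.4. In form: {"offset": [[tx, ty, tz], ...], "angular": [[ax, ay, az], ...], "jaw": [jaw, ...]}. A call has 1 to 12 rows; each row shifts and turns the commanded pose from where the row before left it; what a row does not reach is not made up. A row lasts 1/10 s, in which the tool goes at most 50 mm and 8.59 degrees, less where a joint would pass 70% of its speed; a pose out of reach is approached as far as the arm can. A call is refused whole if a number of a shift passes 1 or a number of a turn 1, either way. A call with a gripper value outside its range is refused whole. The fingers move at their own pace and stop on an object; the grip force is fixed at half the most. Time passes only in rows, so rows that do not move let the fingers close. It gives the time, the measured TCP pose, the force and the opening at its end, in the units of the state.
- manip.state(): the state, without advancing time (a new reading comes with each control period).
- manip.grab_frame(name): name is "side" or "top" or "wrist"; returns the picture (480x640x3 uint8, blue, green, red); there is no depth.
- manip.camera_model(name): a dict with "fx", "fy", "cx", "cy" (pixels), "rvec" (rotation vector, rad) and "tvec" (3), from world to camera coordinates, as OpenCV has them; the wrist camera has in their place "mount" (4x4, takes a point from camera to tool coordinates, whose origin is the TCP and whose axes are the tool frame's). Camera axes: x right, y down, z forward; pixel columns grow to the right and rows downward; lengths in m; the calibration is good to about 2 mm. A picture is of the moment at which its call begins: read the wrist's pose just before it. camera_model takes no time and is no camera call.
- manip.job_done(): hands the job in, once; it reports no verdict.
The state is a dict: "time": time; "joint_pos": joint angles; "joint_vel": joint speeds; "joint_efforts": joint torques, N m; "tool_pos": TCP position; "tool_rot": TCP orientation; "contact_force": force on the tool from outside, world axes, zero at the start; "ft_torque": the same for the moment, N m; "gripper_width": opening from 0.0 (shut) to 1.0 (fully open).
Only numpy, scipy, OpenCV 4.12 (cv2) and the standard library are available. Lean on these libraries where they do the work, as an engineer would, in place of code of your own. Each camera call takes 0.05 s, during which the arm holds its last target.

## Working session

There is one attempt and no reset: what is moved stays moved. The work goes in short steps, Python scripts to look and compute and a shell command to move; the robot and the scene stay as the last step left them, time stands still between calls to the robot, and variables do not carry over. Pictures are saved under pics/ and viewed, and the job is handed in when it is done.

```bash
mkdir -p pics; cat > h.py <<'E'
import numpy as np,cv2
from scipy.spatial.transform import Rotation as R
from plant import manip
def cam(name):
    m=manip.camera_model(name)
    K=np.array([[m['fx'],0,m['cx']],[0,m['fy'],m['cy']],[0,0,1.]])
    if 'rvec' in m:
        return K,cv2.Rodrigues(np.array(m['rvec'],float))[0],np.array(m['tvec'],float)
    s=manip.state();T=np.eye(4);q=s['tool_rot'];T[:3,:3]=R.from_quat([q[1],q[2],q[3],q[0]]).as_matrix();T[:3,3]=s['tool_pos']
    C=np.linalg.inv(T@np.array(m['mount']));return K,C[:3,:3],C[:3,3]
def onz(c,u,v,z):
    K,Rm,t=c;d=Rm.T@np.linalg.solve(K,np.array([u,v,1.]));o=-Rm.T@t
    return o+d*(z-o[2])/d[2]
def proj(c,P):
    K,Rm,t=c;p=(Rm@np.atleast_2d(P).T).T+t;p=(K@p.T).T;return p[:,:2]/p[:,2:]
E
python3 - <<'E'
from h import *
for n in('side','top','wrist'):
    c=cam(n);cv2.imwrite(f'pics/{n}0.png',manip.grab_frame(n));print(n,c[0].diagonal(),-c[1].T@c[2],c[1][2])
print(manip.state(),manip.grasp_offset,manip.camera_model('wrist')['mount'])
E
```

```text
side [490.48054687 490.48054687   1.        ] [0.65849746 0.69117556 0.95073797] [-0.0791795 -0.6090744 -0.7891508]
top [530.37338157 530.37338157   1.        ] [0.36100449 0.03722326 1.54548901] [ 0.1275091  -0.0054824  -0.99182225]
wrist [424.84801871 424.84801871   1.        ] [ 0.25954161 -0.57219498  0.37207328] [-0.25441736 -0.08221483 -0.96359355]
{'time': 0.15, 'joint_pos': array([-1.37103755e+00,  5.32393649e-02,  1.61398483e+00, -1.27487276e-05,
        1.47599205e+00, -1.19022687e-01]), 'joint_vel': array([ 0.00020183, -0.00043575, -0.00486069, -0.00018458, -0.00030432,
       -0.00130442]), 'joint_efforts': array([ 3.68559595e-04, -3.94243813e+01, -3.70722270e+01, -1.91473282e-04,
        4.69085571e-03,  2.15528875e-07]), 'tool_pos': array([ 0.1957672 , -0.59303574,  0.23032053]), 'tool_rot': array([ 0.11220239, -0.11225769,  0.69871669, -0.69756994]), 'contact_force': array([0.63108652, 0.78859589, 0.25555004]), 'ft_torque': array([ 0.01478739,  0.03487299, -0.01568825]), 'gripper_width': 0.9980532677231981} -0.0187 [[ 1.48906888e-04  9.63536490e-01  2.67576924e-01 -6.70649715e-02]
 [-1.41013221e-04 -2.67576904e-01  9.63536497e-01 -1.41886361e-01]
 [ 9.99999979e-01 -1.81209105e-04  9.60273397e-05  1.30575030e-05]
 [ 0.00000000e+00  0.00000000e+00  0.00000000e+00  1.00000000e+00]]
```

View pics/top0.png

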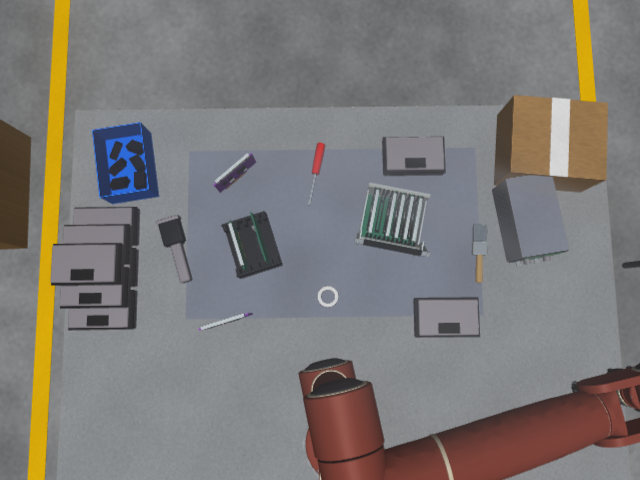

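View pics/side0.png

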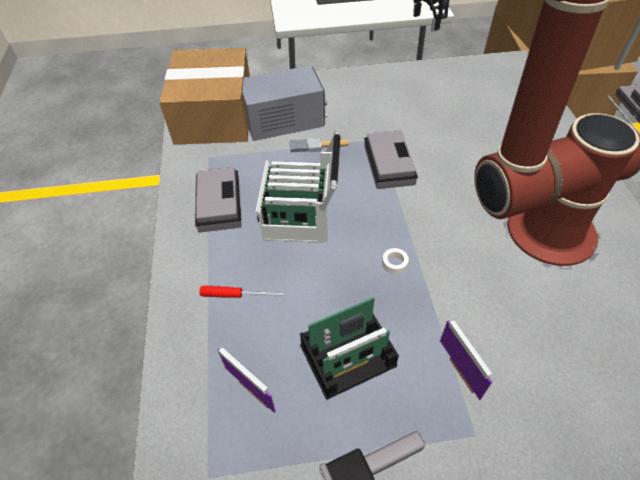

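View pics/wrist0.png

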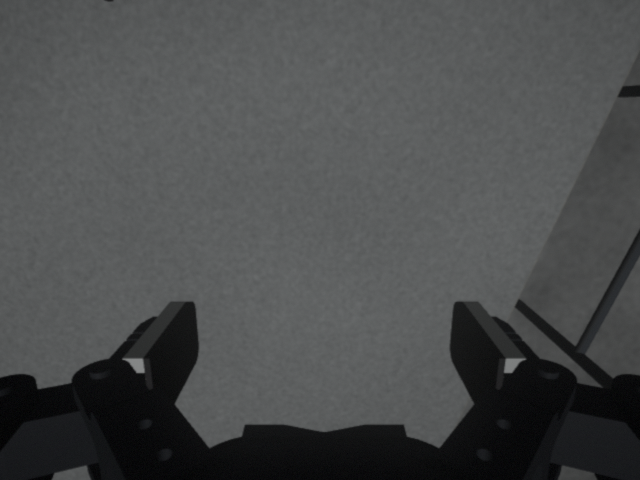

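Candidates for the board (top picture): the green board with the white bar in the stand, about (235,245). Look-alikes are the tall board at (259,238), the purple boards at (235,172) and (225,322), and the racked boards near (395,218). I choose (235,245) and check it in close crops.

```bash
python3 - <<'E'
import cv2
t=cv2.imread('pics/top0.png');s=cv2.imread('pics/side0.png')
cv2.imwrite('pics/c1.png',cv2.resize(t[200:285,215:295],None,fx=7,fy=7,interpolation=cv2.INTER_CUBIC))
cv2.imwrite('pics/c2.png',cv2.resize(t[175:265,350:440],None,fx=6.5,fy=6.5,interpolation=cv2.INTER_CUBIC))
cv2.imwrite('pics/c3.png',cv2.resize(s[290:400,290:405],None,fx=5.4,fy=5.4,interpolation=cv2.INTER_CUBIC))
cv2.imwrite('pics/c4.png',cv2.resize(s[125:250,245:355],None,fx=4.8,fy=4.8,interpolation=cv2.INTER_CUBIC))
E
```

```text
(no output)
```

View pics/c1.png

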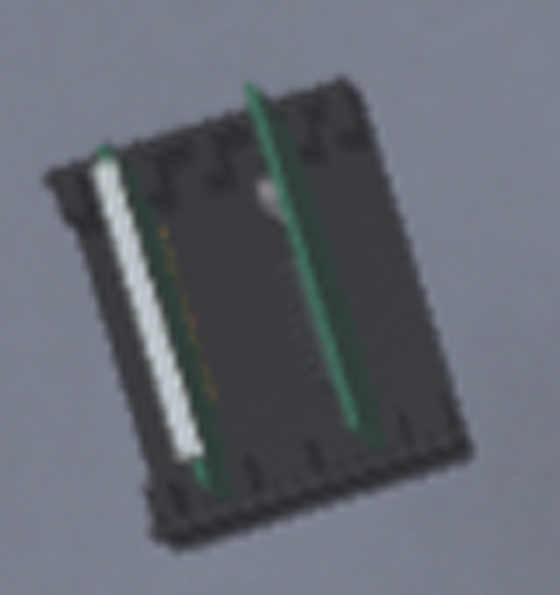

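View pics/c2.png

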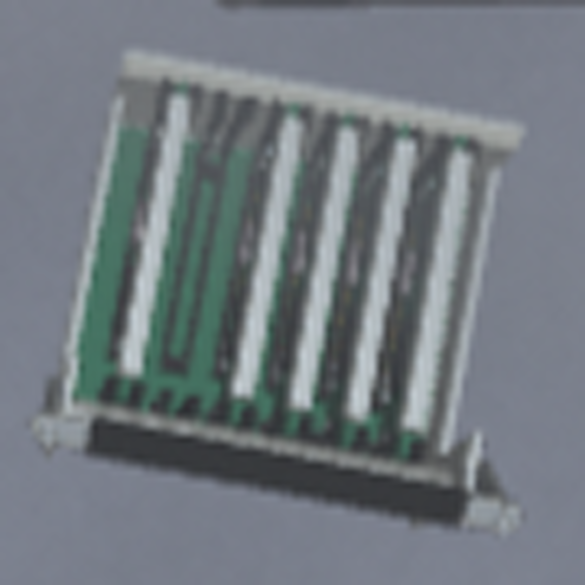

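View pics/c3.png

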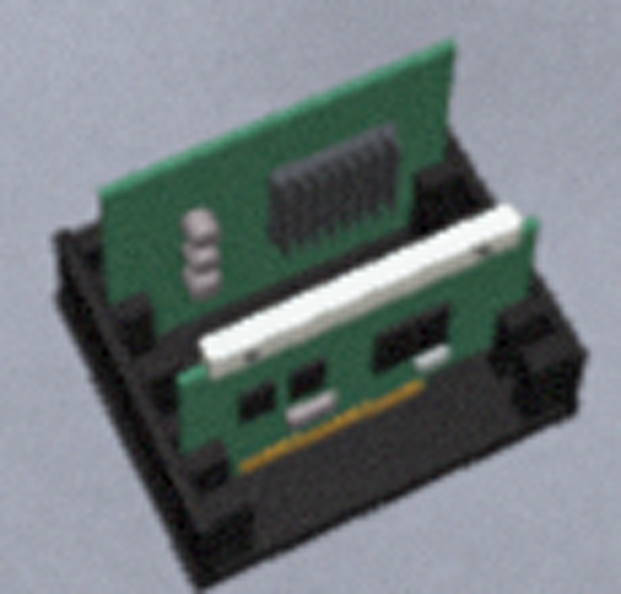

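View pics/c4.png

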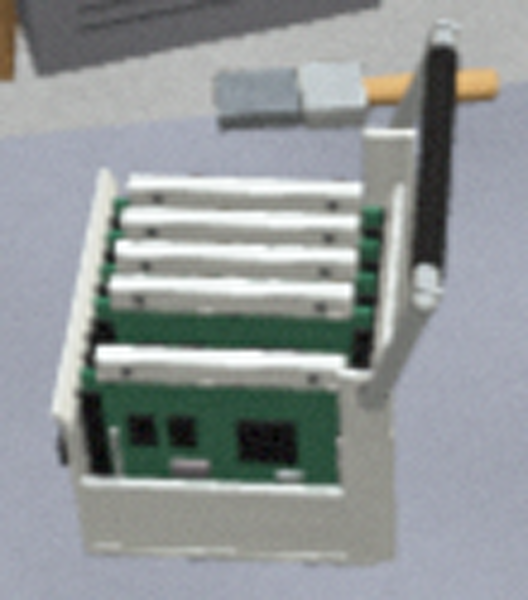

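```bash
cat >> h.py <<'E'
def tri(obs):
    A=[];b=[]
    for c,u,v in obs:
        K,Rm,t=c;d=Rm.T@np.linalg.solve(K,np.array([u,v,1.]));d/=np.linalg.norm(d);o=-Rm.T@t
        M=np.eye(3)-np.outer(d,d);A.append(M);b.append(M@o)
    x=np.linalg.lstsq(np.vstack(A),np.hstack(b),rcond=None)[0];return x
E
python3 - <<'E'
from h import *
t=cam('top');s=cam('side')
f=lambda u,v:(t,215+u/7,200+v/7)
g=lambda u,v:(s,290+u/5.4,290+v/5.4)
for a,b in(((105,160),(207,352)),((190,458),(515,215))):
    P=tri([f(*a),g(*b)]);print(P,proj(t,P)-np.array(f(*a)[1:]),proj(s,P)-np.array(g(*b)[1:]))
# rack bars at z=.128
F=lambda u,v:onz(t,350+u/6.5,175+v/6.5,.128)
for a,b in(((180,97),(132,375)),((293,115),(243,395)),((348,127),(302,408)),((404,140),(358,417)),((461,153),(412,428))):
    A,B=F(*a),F(*b);print(A,B,np.linalg.norm(A-B),np.degrees(np.arctan2(*(A-B)[[1,0]])),(A+B)/2)
# bail bar ends
G=lambda u,v:(s,245+u/4.8,125+v/4.8)
h=lambda u,v:(t,350+u/6.5,175+v/6.5)
for a,b in(((45,432),(428,285)),((512,518),(445,32))):
    P=tri([h(*a),G(*b)]);print('bail',P,proj(t,P)-np.array(h(*a)[1:]))
E
```

```text
[0.60670388 0.30283613 0.11429835] [[-0.07085527  0.20256129]] [[-0.31189861 -0.07038779]]
[0.49071934 0.26840282 0.1139362 ] [[ 0.09436997 -0.2156676 ]] [[0.32870329 0.07870147]]
[ 0.69089542 -0.10203036  0.128     ] [ 0.57306705 -0.07911861  0.128     ] 0.12003529968136913 -11.003859577289514 [ 0.63198123 -0.09057448  0.128     ]
[ 0.68257233 -0.14931076  0.128     ] [ 0.56406676 -0.125063    0.128     ] 0.12096083913161593 -11.56383711330454 [ 0.62331954 -0.13718688  0.128     ]
[ 0.67713714 -0.17226116  0.128     ] [ 0.55829371 -0.14943125  0.128     ] 0.12101639074296666 -10.874091112510497 [ 0.61771543 -0.16084621  0.128     ]
[ 0.67127295 -0.19559925  0.128     ] [ 0.55421783 -0.17258562  0.128     ] 0.11929596650468112 -11.122774506386644 [ 0.61274539 -0.18409243  0.128     ]
[ 0.66540844 -0.21933707  0.128     ] [ 0.54931745 -0.19486841  0.128     ] 0.11864161570267742 -11.90210555504537 [ 0.60736295 -0.20710274  0.128     ]
bail [ 0.54006111 -0.03833394  0.20587308] [[ 0.09260463 -0.31013383]]
bail [ 0.5035953  -0.22210018  0.19416994] [[-0.06965954  0.23562135]]
```

```bash
python3 - <<'E'
from h import *
t=cam('top')
A,B=onz(t,230,222.9,.124),onz(t,242.1,265.4,.124);print(A,B,np.linalg.norm(A-B),(A+B)/2,np.degrees(np.arctan2(*(A-B)[[1,0]])))
q=manip.state()['tool_rot'];M=R.from_quat([q[1],q[2],q[3],q[0]]).as_matrix();print(M,np.degrees(np.arctan2(M[1,0],M[0,0])))
E
```

```text
[0.60547528 0.3008481  0.124     ] [0.48930798 0.26714222 0.124     ] 0.12095837076639347 [0.54739163 0.28399516 0.124     ] 16.1800599109191
[[-9.49617672e-01 -3.34613190e-04  3.13410537e-01]
 [-3.13410664e-01  1.58878761e-03 -9.49616360e-01]
 [-1.80188618e-04 -9.99998682e-01 -1.61361213e-03]] -161.73510603104023
```

```bash
python3 -m jog '{"offset":[[0.7,0.75,0.22],[0.7,0.75,0.22],[0.7,0.75,0.22],[0.7,0.75,0.22],[0.7,0.75,0.22],[0.7,0.75,0.22],[0.7,0.75,0.22],[0.7,0.75,0.22],[0.7,0.75,0.22],[0.7,0.75,0.22],[0.7,0.75,0.22],[0.7,0.75,0.22]],"angular":[[0,0,-0.4],[0,0,-0.4],[0,0,-0.4],[0,0,-0.4],[0,0,-0.4],[0,0,-0.4],[0,0,-0.4],[0,0,-0.4],[0,0,-0.4],[0,0,-0.4],[0,0,-0.4],[0,0,-0.4]],"jaw":[60,60,60,60,60,60,60,60,60,60,60,60]}'
python3 -m jog '{"offset":[[0,0,0],[0,0,0]],"angular":[[0,0,0],[0,0,0]],"jaw":[60,60]}'
python3 - <<'E'
from h import *
c=cam('wrist');np.savez('w1.npz',K=c[0],R=c[1],t=c[2]);im=manip.grab_frame('wrist');cv2.imwrite('pics/w1.png',im)
s=manip.state();print(s['tool_pos'],s['joint_pos'])
E
```

```text
time: 1.35
tool_pos: [0.5971, -0.1628, 0.3572]
tool_rot: [0.066, -0.065, -0.704, 0.704]
contact_force: [0.2, -1.1, 0.5]
gripper_width: 0.708
time: 1.55
tool_pos: [0.5966, -0.1637, 0.3567]
tool_rot: [0.064, -0.064, -0.704, 0.704]
contact_force: [-0.0, -0.5, -1.0]
gripper_width: 0.7
[ 0.59594185 -0.16457656  0.35638135] [-3.89523372e-01 -6.01357269e-03  1.46736668e+00 -5.06543818e-04
  1.68146377e+00  1.36447890e+00]
```

View pics/w1.png

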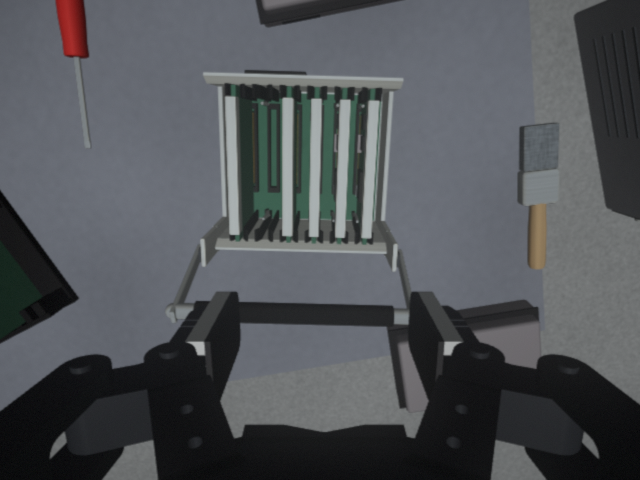

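```bash
cat > bars.py <<'E'
from h import *
def bars(im,c,z,thr=175,roi=None,amin=300):
    g=im.min(2).copy()
    if roi: m=np.zeros_like(g);x0,y0,x1,y1=roi;m[y0:y1,x0:x1]=1;g=g*m
    n,l,st,ce=cv2.connectedComponentsWithStats((g>thr).astype(np.uint8))
    for i in range(1,n):
        if st[i,4]<amin: continue
        ys,xs=np.where(l==i);r=cv2.minAreaRect(np.c_[xs,ys].astype(np.float32));b=cv2.boxPoints(r)
        o=b[np.argsort(b[:,1])];A=onz(c,*o[:2].mean(0),z);B=onz(c,*o[2:].mean(0),z);M=onz(c,*ce[i],z);d=A-B
        print(st[i],o[:2].mean(0),o[2:].mean(0),'len %.4f w %.4f'%(np.linalg.norm(d),min(r[1])/max(r[1])*np.linalg.norm(d)),'mid',((A+B)/2).round(4),'cen',M.round(4),'yaw %.2f'%np.degrees(np.arctan2(d[1],d[0])))
E
python3 - <<'E'
from bars import *
d=np.load('w1.npz');bars(cv2.imread('pics/w1.png'),(d['K'],d['R'],d['t']),.128,roi=(200,85,400,245))
E
python3 - <<'E'
from bars import *
im=cv2.imread('pics/w1.png');print(im[150,225:385].min(1))
d=np.load('w1.npz');bars(im,(d['K'],d['R'],d['t']),.128,roi=(200,90,400,240),thr=135,amin=200)
E
```

```text
[ 84 117 151 164 167 168 166 167 166 168 165 141 100  75  67  52  39  36
  37  37  38  37  37  35  37  36  39  44  45  47  48  47  39  42  55  59
  60  60  61  59  60  58  54  48  45  42  52  60  61  60  60  54  49  46
  42  53  73 133 161 164 167 167 167 167 165 166 163 129  79  50  42  49
  57  58  52  50  51  57  61  63  62  63  62  63  72 136 163 167 168 167
 168 168 166 167 163 121  67  54  60  63  63  63  62  63  64  63  62  58
  66 106 121 107  90 136 163 167 168 168 168 167 167 168 165 121  72  63
  65  62  63  53  50  59  97 119 121 103  71  52  53  63  79 136 163 167
 168 168 168 167 168 168 166 123  88 123 109  78  71  73  72  79]
[218  90   8 126 450] [219.37326  89.95097] [223.84079 215.0414 ] len 0.1060 w 0.0030 mid [ 0.6476 -0.0842  0.128 ] cen [ 0.6495 -0.0846  0.128 ] yaw -12.03
[381  92  12 129 456] [391.07083  91.93806] [382.53104 220.0354 ] len 0.1090 w 0.0031 mid [ 0.619  -0.2233  0.128 ] cen [ 0.6206 -0.2236  0.128 ] yaw -12.00
[ 225   97   14  138 1304] [229.7857   96.89335] [233.6513  234.12248] len 0.1182 w 0.0083 mid [ 0.6348 -0.09    0.128 ] cen [ 0.6375 -0.0906  0.128 ] yaw -12.11
[ 282   98   11  138 1284] [287.6377   97.97197] [286.49554 235.02913] len 0.1182 w 0.0080 mid [ 0.6253 -0.1369  0.128 ] cen [ 0.6285 -0.1376  0.128 ] yaw -12.22
[ 309   99   12  138 1280] [316.11203  98.90518] [312.76663 236.06747] len 0.1185 w 0.0084 mid [ 0.6202 -0.1601  0.128 ] cen [ 0.623  -0.1608  0.128 ] yaw -12.15
[ 335  100   15  138 1305] [344.78677  99.83148] [339.29794 237.05191] len 0.1186 w 0.0084 mid [ 0.6151 -0.1835  0.128 ] cen [ 0.6182 -0.1842  0.128 ] yaw -12.06
[ 362  101   17  137 1314] [373.4862  100.73448] [365.45862 237.20345] len 0.1181 w 0.0085 mid [ 0.6103 -0.2068  0.128 ] cen [ 0.6132 -0.2076  0.128 ] yaw -12.15
```

```bash
python3 -m jog '{"offset":[[-0.08,0.75,0],[-0.08,0.75,0],[-0.08,0.75,0],[-0.08,0.75,-0.1],[-0.08,0.75,-0.1],[-0.08,0.75,-0.1],[-0.08,0.75,-0.2],[-0.08,0.75,-0.2],[-0.08,0.75,-0.2],[-0.08,0.75,-0.2],[-0.08,0.75,-0.2],[-0.08,0.75,-0.2]],"angular":[[0,0,0.37],[0,0,0.37],[0,0,0.37],[0,0,0.37],[0,0,0.37],[0,0,0.37],[0,0,0.37],[0,0,0.37],[0,0,0.37],[0,0,0.37],[0,0,0.37],[0,0,0.37]],"jaw":[45,45,45,45,45,45,45,45,45,45,45,45]}'
python3 -m jog '{"offset":[[0,0,0],[0,0,0],[0,0,0]],"angular":[[0,0,0],[0,0,0],[0,0,0]],"jaw":[45,45,45]}'
python3 - <<'E'
from bars import *
c=cam('wrist');np.savez('w2.npz',K=c[0],R=c[1],t=c[2]);im=manip.grab_frame('wrist');cv2.imwrite('pics/w2.png',im)
s=manip.state();q=s['tool_rot'];M=R.from_quat([q[1],q[2],q[3],q[0]]).as_matrix();print(s['tool_pos'],s['joint_pos'],M,np.degrees(np.arctan2(M[1,0],M[0,0])))
bars(im,c,.124,thr=135)
E
```

```text
time: 2.8
tool_pos: [0.5479, 0.2849, 0.2812]
tool_rot: [-0.098, 0.099, -0.7, 0.7]
contact_force: [0.0, 0.6, -1.1]
gripper_width: 0.528
time: 3.1
tool_pos: [0.5486, 0.2837, 0.2823]
tool_rot: [-0.098, 0.098, -0.7, 0.7]
contact_force: [0.2, -1.0, -0.0]
gripper_width: 0.528
[0.54877668 0.28368436 0.28262743] [ 3.56877651e-01  1.00177450e-02  1.57152940e+00 -3.76716047e-04
  1.55933974e+00  1.64910833e+00] [[-9.61449400e-01  7.92895858e-04  2.74980768e-01]
 [-2.74980934e-01 -1.06396715e-04 -9.61449674e-01]
 [-7.33072414e-04 -9.99999680e-01  3.20326301e-04]] -164.039117657123
[ 314  126   16  163 1972] [319.71317  125.921555] [323.1395  288.10266] len 0.1193 w 0.0092 mid [0.5499 0.2857 0.124 ] cen [0.5537 0.2868 0.124 ] yaw 17.06
[ 90 191  31  54 596] [109.216446 191.44385 ] [103.62192 244.5918 ] len 0.0407 w 0.0221 mid [0.5018 0.4342 0.124 ] cen [0.5019 0.4352 0.124 ] yaw 2.50
```

View pics/w2.png

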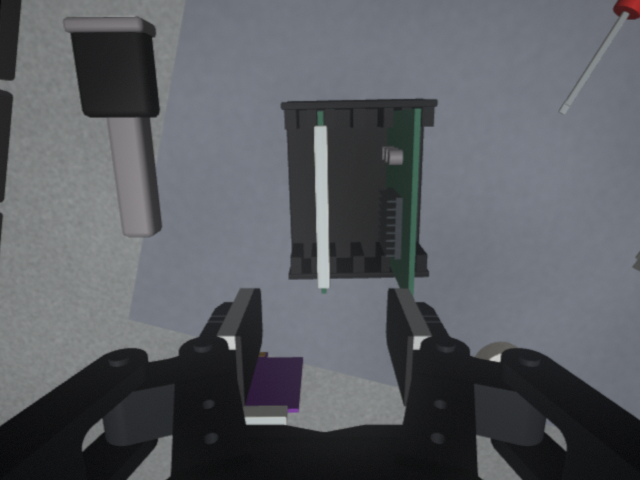

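```bash
python3 -m jog '{"offset":[[0.02,0.04,-0.5],[0,0,-0.6],[0,0,-0.6],[0,0,-0.6],[0,0,-0.5],[0,0,-0.4],[0,0,-0.3],[0,0,-0.08],[0,0,0],[0,0,0]],"angular":[[0,0,0.18],[0,0,0],[0,0,0],[0,0,0],[0,0,0],[0,0,0],[0,0,0],[0,0,0],[0,0,0],[0,0,0]],"jaw":[40,40,40,40,40,40,40,40,40,40]}'
python3 - <<'E'
from h import *
cv2.imwrite('pics/w3.png',manip.grab_frame('wrist'));cv2.imwrite('pics/s3.png',manip.grab_frame('side')[270:410,270:460].repeat(4,0).repeat(4,1))
print(manip.state()['tool_pos'],manip.state()['contact_force'])
E
```

```text
time: 4.15
tool_pos: [0.5502, 0.2875, 0.1047]
tool_rot: [0.106, -0.105, 0.699, -0.699]
contact_force: [-0.6, -0.8, 0.6]
gripper_width: 0.468
[0.55017275 0.28769948 0.10478336] [ 1.09817736 -0.61535909 -0.37987748]
```

View pics/w3.png

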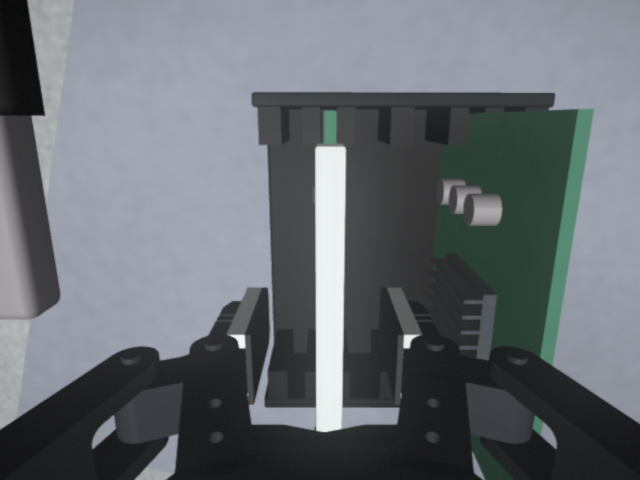

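View pics/s3.png

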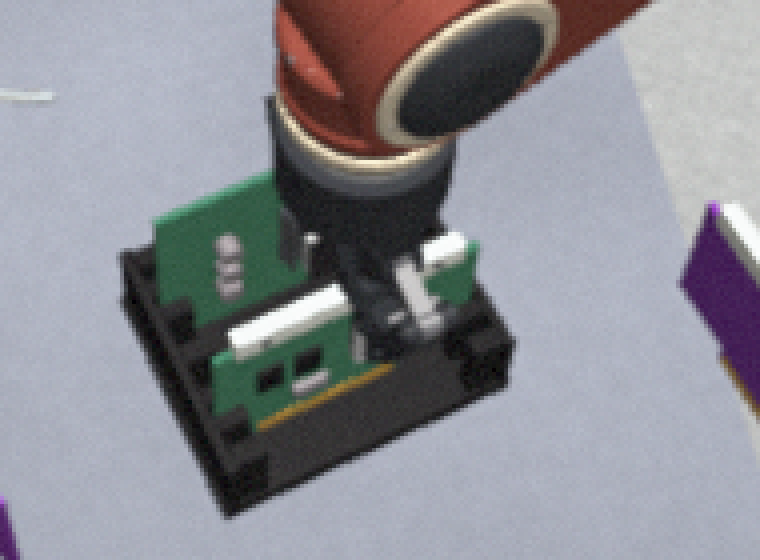

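The bar lies between the open fingers (bar at column 331, fingers' midpoint about 327). It is clear of the tall board, so I close.

```bash
python3 -m jog '{"offset":[[0,-0.03,-0.02],[0,0,0],[0,0,0],[0,0,0],[0,0,0],[0,0,0],[0,0,0]],"angular":[[0,0,0],[0,0,0],[0,0,0],[0,0,0],[0,0,0],[0,0,0],[0,0,0]],"jaw":[40,0,0,0,0,0,0]}'
python3 -m jog '{"offset":[[0,0,0.2],[0,0,0.4],[0,0,0.6],[0,0,0.7]],"angular":[[0,0,0],[0,0,0],[0,0,0],[0,0,0]],"jaw":[0,0,0,0]}'
python3 - <<'E'
from h import *
cv2.imwrite('pics/w4.png',manip.grab_frame('wrist'));cv2.imwrite('pics/s4.png',manip.grab_frame('side')[250:410,270:460].repeat(4,0).repeat(4,1)[:600])
print(manip.state()['tool_pos'],manip.state()['contact_force'])
E
```

```text
time: 4.95
tool_pos: [0.5494, 0.286, 0.1025]
tool_rot: [0.106, -0.105, 0.699, -0.699]
contact_force: [-0.4, 0.4, 2.5]
gripper_width: 0.09
time: 5.35
tool_pos: [0.5477, 0.2854, 0.1959]
tool_rot: [-0.104, 0.107, -0.699, 0.699]
contact_force: [0.6, 0.2, -2.8]
gripper_width: 0.092
[0.55198393 0.28702659 0.20362947] [ 0.87354316  0.82131446 -2.28251198]
```

View pics/w4.png

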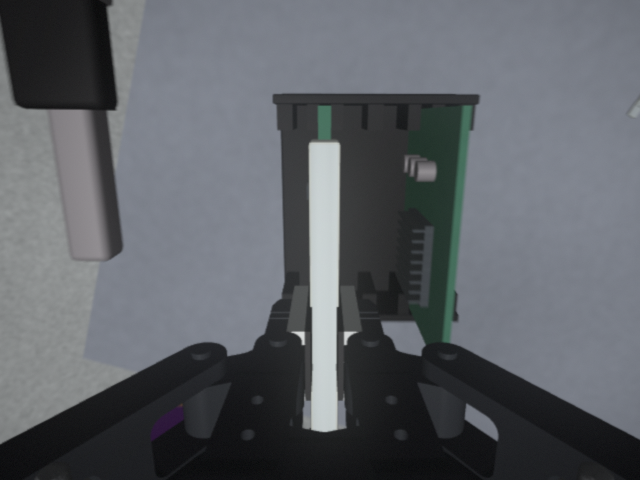

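View pics/s4.png

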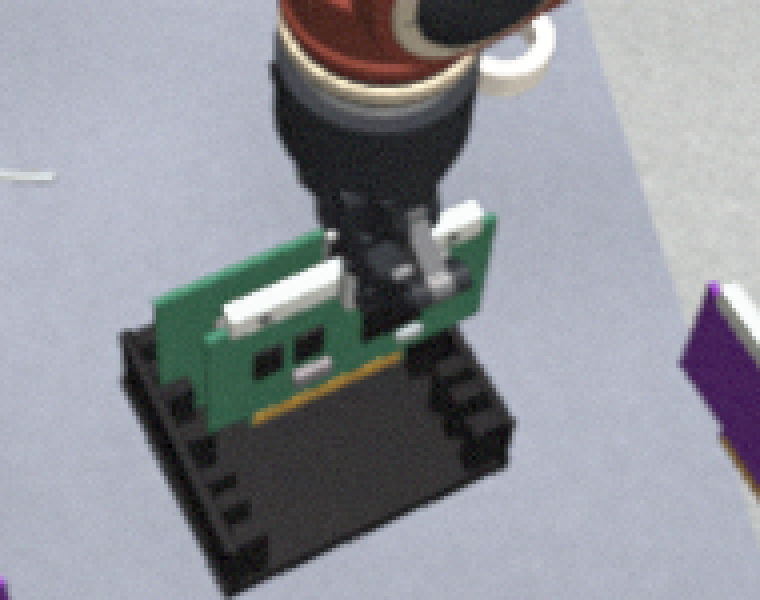

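```bash
python3 -m jog '{"offset":[[0,0,0.9],[0.1,-0.2,0.9],[0.1,-0.4,0.7],[0.12,-0.7,0.2],[0.15,-0.8,0],[0.15,-0.8,0],[0.15,-0.8,0],[0.15,-0.8,0],[0.15,-0.8,0],[0.15,-0.8,0],[0.15,-0.8,0],[0.15,-0.7,0]],"angular":[[0,0,0],[0,0,-0.44],[0,0,-0.44],[0,0,-0.44],[0,0,-0.44],[0,0,-0.44],[0,0,-0.44],[0,0,-0.44],[0,0,-0.44],[0,0,-0.44],[0,0,-0.44],[0,0,-0.44]],"jaw":[0,0,0,0,0,0,0,0,0,0,0,0]}'
python3 -m jog '{"offset":[[0.04,-0.3,0],[0,-0.1,0],[0,0,0],[0,0,0],[0,0,0]],"angular":[[0,0,0],[0,0,0],[0,0,0],[0,0,0],[0,0,0]],"jaw":[0,0,0,0,0]}'
python3 - <<'E'
from bars import *
c=cam('wrist');np.savez('w5.npz',K=c[0],R=c[1],t=c[2]);im=manip.grab_frame('wrist');cv2.imwrite('pics/w5.png',im)
s=manip.state();q=s['tool_rot'];M=R.from_quat([q[1],q[2],q[3],q[0]]).as_matrix();print(s['tool_pos'],s['joint_pos'],s['contact_force'],M,np.degrees(np.arctan2(-M[1,0],-M[0,0])))
bars(im,c,s['tool_pos'][2]+.021,thr=135)
cv2.imwrite('pics/s5.png',manip.grab_frame('side'));cv2.imwrite('pics/t5.png',manip.grab_frame('top'))
E
```

```text
time: 6.65
tool_pos: [0.6247, -0.096, 0.33]
tool_rot: [-0.075, 0.073, 0.703, -0.703]
contact_force: [1.1, -0.1, -2.0]
gripper_width: 0.089
time: 7.15
tool_pos: [0.6271, -0.1126, 0.3322]
tool_rot: [-0.072, 0.072, 0.704, -0.703]
contact_force: [0.1, -0.4, -2.4]
gripper_width: 0.089
[ 0.62717402 -0.11277333  0.33229879] [-2.94748245e-01  4.14753883e-02  1.45838948e+00  2.99099282e-04
  1.64151661e+00  1.48113638e+00] [ 0.48054132  0.40918437 -2.19836765] [[-9.79047283e-01  2.88727863e-04 -2.03632842e-01]
 [ 2.03632908e-01  2.24142573e-04 -9.79047286e-01]
 [-2.37035442e-04 -9.99999933e-01 -2.78240672e-04]] -11.749482843369103
[263  98 210   5 682] [367.50983   98.009926] [367.48566  101.680824] len 0.0009 w 0.0000 mid [ 0.6949 -0.1391  0.3533] cen [ 0.695  -0.1381  0.3533] yaw -10.58
[271 110   7 133 488] [272.1481  109.96688] [275.9576  242.03006] len 0.0376 w 0.0011 mid [ 0.6792 -0.1093  0.3533] cen [ 0.6802 -0.1095  0.3533] yaw -11.89
[ 430  111   24  156 1755] [447.1839  110.54562] [435.00848 266.39127] len 0.0451 w 0.0037 mid [ 0.6656 -0.1553  0.3533] cen [ 0.6661 -0.1554  0.3533] yaw -11.97
[ 288  124   13  142 1418] [292.87146 123.9296 ] [295.43756 265.06476] len 0.0411 w 0.0031 mid [ 0.6727 -0.1137  0.3533] cen [ 0.6738 -0.114   0.3533] yaw -11.79
[ 346  124   13  142 1421] [353.81998 123.90164] [350.49808 265.08234] len 0.0411 w 0.0030 mid [ 0.6693 -0.13    0.3533] cen [ 0.6702 -0.1303  0.3533] yaw -12.07
[ 374  124   16  143 1422] [384.20474  123.791504] [378.01608 266.13116] len 0.0415 w 0.0030 mid [ 0.6675 -0.1382  0.3533] cen [ 0.6686 -0.1385  0.3533] yaw -12.15
[ 402  124   18  143 1419] [414.8408  123.76004] [406.6226  266.20895] len 0.0415 w 0.0032 mid [ 0.6657 -0.1465  0.3533] cen [ 0.6669 -0.1467  0.3533] yaw -11.89
[ 309  143  143  289 8006] [379.28482 142.40013] [381.77933 430.51712] len 0.0955 w 0.0467 mid [ 0.636  -0.1327  0.3533] cen [ 0.6462 -0.1179  0.3533] yaw -9.25
```

View pics/w5.png

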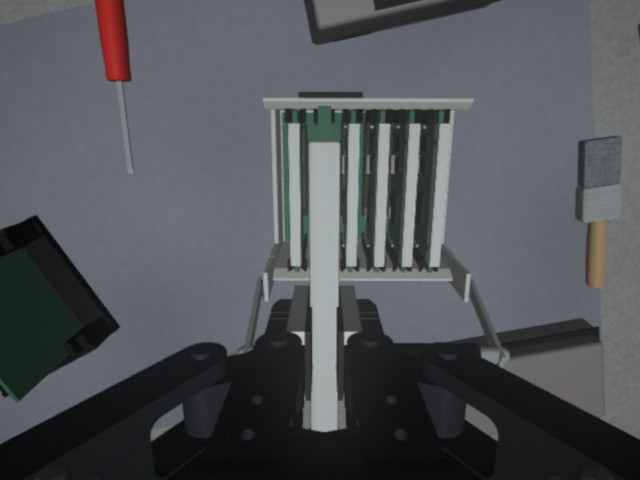

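View pics/s5.png

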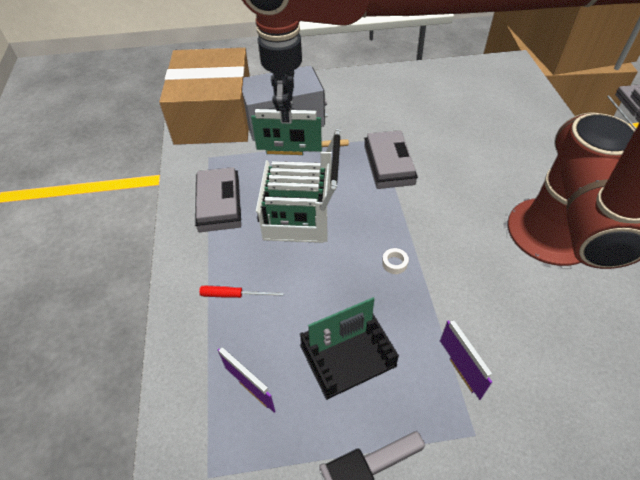

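```bash
python3 - <<'E'
from bars import *
d=np.load('w5.npz');c=(d['K'],d['R'],d['t']);im=cv2.imread('pics/w5.png')
bars(im,c,.128,thr=135,roi=(285,120,450,270),amin=800)
g=im.min(2);z=.3323+.021
psi=np.radians(-12);ex=np.array([np.cos(psi),np.sin(psi),0]);ey=np.array([-ex[1],ex[0],0])
for v in(160,200,240,280):
    xs=np.where(g[v,300:348]>115)[0]+300;print(v,xs.min(),xs.max(),onz(c,(xs.min()+xs.max())/2,v,z),np.linalg.norm(onz(c,xs.max()+1,v,z)-onz(c,xs.min(),v,z)))
for v in range(134,150):print(v,g[v,324],end=' ')
E=onz(c,324,142,z);print(E,E-.06*ex,'vs tcp along',(E-.06*ex-np.array([.6272,-.1128,z]))@ex,(E-.06*ex-np.array([.6272,-.1128,z]))@ey)
E
```

```text
[ 288  124   13  142 1418] [292.87146 123.9296 ] [295.43756 265.06476] len 0.1177 w 0.0088 mid [ 0.6353 -0.0897  0.128 ] cen [ 0.6385 -0.0904  0.128 ] yaw -11.79
[ 346  124   13  142 1421] [353.81998 123.90164] [350.49808 265.08234] len 0.1178 w 0.0086 mid [ 0.6255 -0.1364  0.128 ] cen [ 0.6282 -0.1371  0.128 ] yaw -12.07
[ 374  124   16  143 1422] [384.20474  123.791504] [378.01608 266.13116] len 0.1188 w 0.0086 mid [ 0.6202 -0.1597  0.128 ] cen [ 0.6234 -0.1605  0.128 ] yaw -12.15
[ 402  124   18  143 1419] [414.8408  123.76004] [406.6226  266.20895] len 0.1189 w 0.0092 mid [ 0.6153 -0.1836  0.128 ] cen [ 0.6186 -0.184   0.128 ] yaw -11.89
[ 430  124   20  143 1659] [445.94272 123.77353] [435.3779  266.39835] len 0.1191 w 0.0106 mid [ 0.6101 -0.2077  0.128 ] cen [ 0.6134 -0.2081  0.128 ] yaw -11.74
[ 309  143   31  127 3706] [324. 143.] [324. 269.] len 0.1066 w 0.0254 mid [ 0.6213 -0.1119  0.128 ] cen [ 0.6239 -0.1123  0.128 ] yaw -11.75
160 309 343 [ 0.68134329 -0.12485867  0.3533    ] 0.009846970265045375
200 300 347 [ 0.67031051 -0.12184215  0.3533    ] 0.013849238551100967
240 300 347 [ 0.65854875 -0.11939224  0.3533    ] 0.014212142587934355
280 300 347 [ 0.646154   -0.11681048  0.3533    ] 0.014594577408915937
134 64 135 64 136 64 137 63 138 66 139 72 140 83 141 98 142 131 143 158 144 162 145 164 146 164 147 164 148 165 149 165 [ 0.68630788 -0.12531642  0.3533    ] [ 0.62761903 -0.11284171  0.3533    ] vs tcp along 0.00041854313715860506 4.631766556867753e-05
```

```bash
python3 -m jog '{"offset":[[0.05,-0.01,-0.2],[0,0,-0.5],[0,0,-0.6],[0,0,-0.6],[0,0,-0.4],[0,0,-0.1],[0,0,0],[0,0,0],[0,0,0]],"angular":[[0,0,-0.04],[0,0,0],[0,0,0],[0,0,0],[0,0,0],[0,0,0],[0,0,0],[0,0,0],[0,0,0]],"jaw":[0,0,0,0,0,0,0,0,0]}'
python3 - <<'E'
from bars import *
c=cam('wrist');im=manip.grab_frame('wrist');cv2.imwrite('pics/w6.png',im)
s=manip.state();q=s['tool_rot'];M=R.from_quat([q[1],q[2],q[3],q[0]]).as_matrix();print(s['tool_pos'],s['contact_force'],np.degrees(np.arctan2(-M[1,0],-M[0,0])))
bars(im,c,.128,thr=135,amin=800)
E
```

```text
time: 8.2
tool_pos: [0.6307, -0.1149, 0.2143]
tool_rot: [0.073, -0.076, -0.703, 0.703]
contact_force: [-0.2, 0.2, -2.8]
gripper_width: 0.091
[ 0.63060604 -0.11487121  0.21417405] [ 1.02669518 -0.15399984 -2.91983841] -12.093680104541852
[ 230   96  311   13 1855] [384.98352  96.22118] [385.03943  107.356575] len 0.0055 w 0.0002 mid [ 0.6975 -0.1617  0.128 ] cen [ 0.6991 -0.1604  0.128 ] yaw -9.62
[ 247  114   13  180 1011] [249.04126 113.90721] [257.18555 293.08246] len 0.0998 w 0.0032 mid [ 0.6576 -0.0815  0.128 ] cen [ 0.6613 -0.0823  0.128 ] yaw -12.06
[ 266  135   21  169 2637] [273.13263 134.8113 ] [278.30267 302.83685] len 0.0954 w 0.0102 mid [ 0.6469 -0.0916  0.128 ] cen [ 0.6508 -0.0929  0.128 ] yaw -12.10
[ 355  135   19  164 2544] [365.17316 134.84348] [361.90808 298.09814] len 0.0924 w 0.0091 mid [ 0.6382 -0.1392  0.128 ] cen [ 0.6415 -0.1398  0.128 ] yaw -11.81
[ 394  135   25  205 3124] [411.02676 134.67566] [401.52   339.0707] len 0.1189 w 0.0096 mid [ 0.6203 -0.1601  0.128 ] cen [ 0.6255 -0.1608  0.128 ] yaw -11.73
[ 434  135   31  205 3076] [456.40222 134.47217] [440.0334  339.08264] len 0.1190 w 0.0091 mid [ 0.6154 -0.1829  0.128 ] cen [ 0.6204 -0.1841  0.128 ] yaw -12.09
[ 474  134   37  206 3198] [502.36414 133.31354] [481.1065  338.80414] len 0.1195 w 0.0094 mid [ 0.6107 -0.2068  0.128 ] cen [ 0.6158 -0.2077  0.128 ] yaw -11.84
[ 309  142   31  290 7833] [324. 142.] [324. 431.] len 0.1803 w 0.0187 mid [ 0.5962 -0.1079  0.128 ] cen [ 0.6094 -0.1107  0.128 ] yaw -12.10
```

View pics/w6.png

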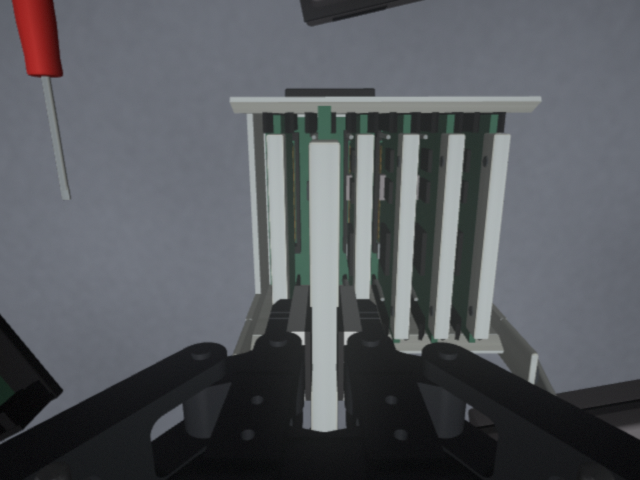

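```bash
python3 -m jog '{"offset":[[-0.01,0.04,0],[0,0,-0.1],[0,0,-0.15],[0,0,-0.15],[0,0,-0.15],[0,0,-0.15],[0,0,-0.15],[0,0,-0.15],[0,0,-0.06],[0,0,0],[0,0,0]],"angular":[[0,0,0],[0,0,0],[0,0,0],[0,0,0],[0,0,0],[0,0,0],[0,0,0],[0,0,0],[0,0,0],[0,0,0],[0,0,0]],"jaw":[0,0,0,0,0,0,0,0,0,0,0]}'
python3 - <<'E'
from bars import *
im=manip.grab_frame('wrist');cv2.imwrite('pics/w7.png',im)
s=manip.state();print(s['tool_pos'],s['contact_force'],s['ft_torque'])
cv2.imwrite('pics/s7.png',cv2.resize(manip.grab_frame('side')[90:250,220:370],None,fx=3.7,fy=3.7,interpolation=cv2.INTER_CUBIC))
E
```

```text
time: 9.35
tool_pos: [0.6294, -0.1127, 0.1594]
tool_rot: [0.074, -0.075, -0.703, 0.703]
contact_force: [0.5, 0.5, -3.2]
gripper_width: 0.092
[ 0.62951779 -0.11270839  0.15968299] [ 0.24322018 -0.10862032 -2.2015197 ] [ 0.0084766   0.02465076 -0.00103829]
```

View pics/w7.png

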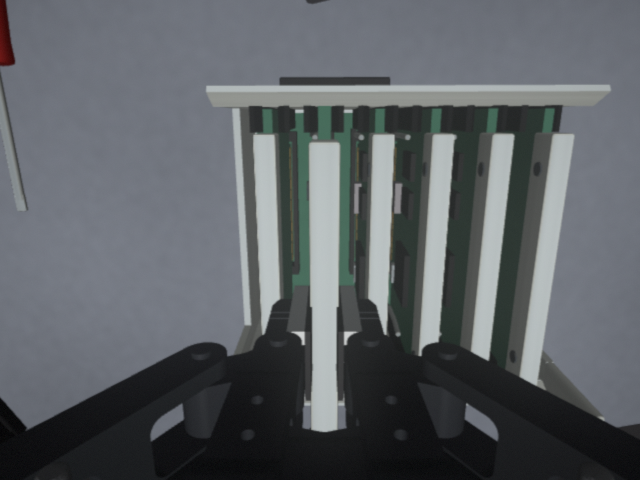

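View pics/s7.png

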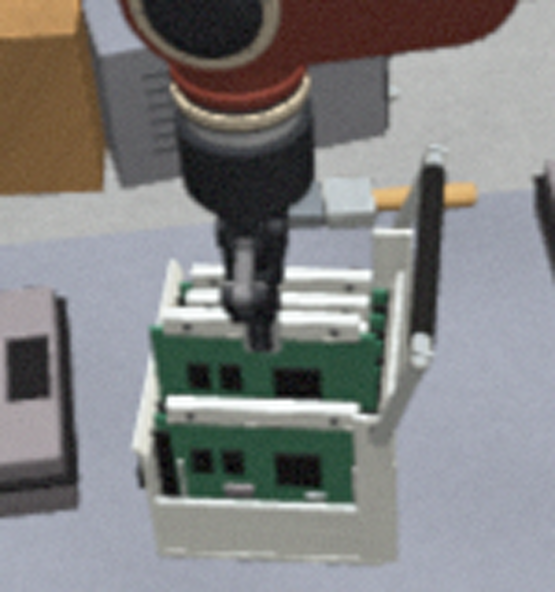

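```bash
python3 -m jog '{"offset":[[0.01,0,-0.08],[0,0,-0.08],[0,0,-0.08],[0,0,-0.08],[0,0,-0.06],[0,0,0],[0,0,0],[0,0,0]],"angular":[[0,0,0],[0,0,0],[0,0,0],[0,0,0],[0,0,0],[0,0,0],[0,0,0],[0,0,0]],"jaw":[0,0,0,0,0,0,0,0]}'
python3 - <<'E'
from h import *
s=manip.state();print(s['tool_pos'],s['contact_force'],s['ft_torque'])
E
```

```text
time: 10.25
tool_pos: [0.6294, -0.1128, 0.1398]
tool_rot: [0.075, -0.074, -0.703, 0.703]
contact_force: [-0.5, -2.4, -4.0]
gripper_width: 0.089
[ 0.62943076 -0.11277452  0.13979915] [-0.46984666 -2.39442838 -3.9661394 ] [-0.40564887  0.08455243  0.01636105]
```

```bash
python3 - <<'E'
from bars import *
im=manip.grab_frame('wrist');cv2.imwrite('pics/w8.png',im)
cv2.imwrite('pics/s8.png',cv2.resize(manip.grab_frame('side')[90:250,220:370],None,fx=3.7,fy=3.7,interpolation=cv2.INTER_CUBIC))
E
```

```text
(no output)
```

View pics/w8.png

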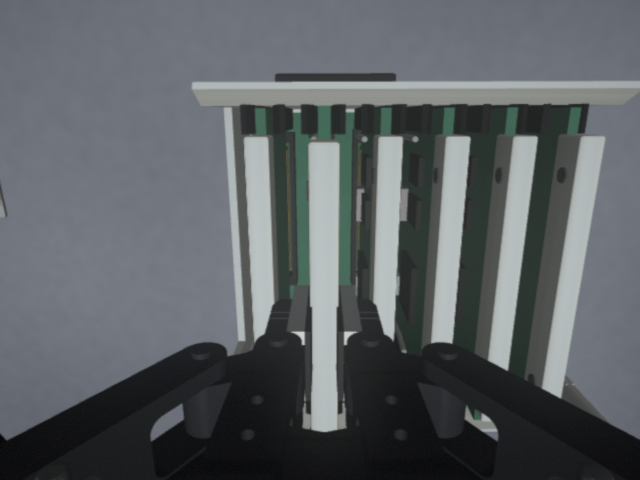

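View pics/s8.png

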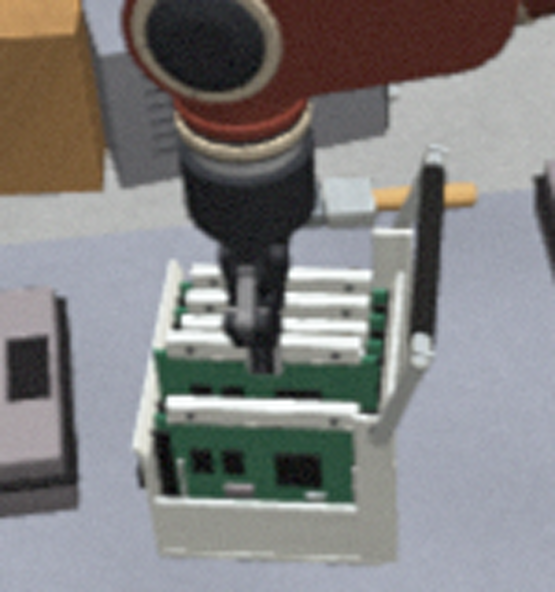

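```bash
python3 -m jog '{"offset":[[0,-0.02,0],[0,0,0],[0,0,0],[0,0,0],[0,0,0],[0,0,0.3],[0,0,0.5],[0,0,0.5],[0,0,0.2],[0,0,0],[0,0,0]],"angular":[[0,0,0],[0,0,0],[0,0,0],[0,0,0],[0,0,0],[0,0,0],[0,0,0],[0,0,0],[0,0,0],[0,0,0],[0,0,0]],"jaw":[0,22,22,22,22,22,22,22,22,22,22]}'
python3 - <<'E'
from bars import *
s=manip.state();print(s['tool_pos'],s['contact_force'])
c=cam('wrist');np.savez('w9.npz',K=c[0],R=c[1],t=c[2]);im=manip.grab_frame('wrist');cv2.imwrite('pics/w9.png',im)
cv2.imwrite('pics/s9.png',cv2.resize(manip.grab_frame('side')[90:250,220:370],None,fx=3.7,fy=3.7,interpolation=cv2.INTER_CUBIC))
bars(im,c,.160,thr=135,amin=800)
E
```

```text
time: 11.45
tool_pos: [0.6294, -0.1135, 0.2146]
tool_rot: [-0.075, 0.074, 0.703, -0.703]
contact_force: [0.3, 0.5, -0.2]
gripper_width: 0.255
[ 0.62938501 -0.11349376  0.21457634] [ 0.32674185  0.4502695  -0.2200614 ]
[ 231   92  313   17 4007] [386.9898   92.39457] [387.04865 107.45684] len 0.0063 w 0.0003 mid [ 0.6963 -0.1567  0.16  ] cen [ 0.698  -0.1506  0.16  ] yaw -9.58
[ 248  110   14  181 1059] [250.50836 109.92985] [258.8883  290.09824] len 0.0860 w 0.0028 mid [ 0.6628 -0.0878  0.16  ] cen [ 0.6653 -0.0883  0.16  ] yaw -11.98
[ 268  131   21  155 2492] [276.04462 130.74843] [281.56183 285.22998] len 0.0745 w 0.0080 mid [ 0.6573 -0.0981  0.16  ] cen [ 0.6596 -0.0985  0.16  ] yaw -11.72
[ 357  131   19  155 2426] [367.29498 130.83948] [364.08026 285.14746] len 0.0744 w 0.0078 mid [ 0.6487 -0.1382  0.16  ] cen [ 0.6511 -0.1385  0.16  ] yaw -11.76
[ 397  131   25  203 2935] [413.2964 130.673 ] [403.44   332.7288] len 0.1006 w 0.0083 mid [ 0.6316 -0.1557  0.16  ] cen [ 0.6389 -0.1571  0.16  ] yaw -11.74
[ 436  131   31  206 3117] [458.82013 130.41089] [441.9917  335.50702] len 0.1023 w 0.0079 mid [ 0.6267 -0.1753  0.16  ] cen [ 0.6309 -0.1762  0.16  ] yaw -12.06
[ 476  131   37  206 3250] [504.7644  130.23836] [483.12604 335.80273] len 0.1026 w 0.0082 mid [ 0.6222 -0.1957  0.16  ] cen [ 0.6267 -0.1965  0.16  ] yaw -11.77
[ 294  133   30  234 4308] [307.47458 132.984  ] [308.54868 366.05737] len 0.1190 w 0.0148 mid [ 0.6317 -0.1065  0.16  ] cen [ 0.6367 -0.1101  0.16  ] yaw -12.42
```

View pics/w9.png

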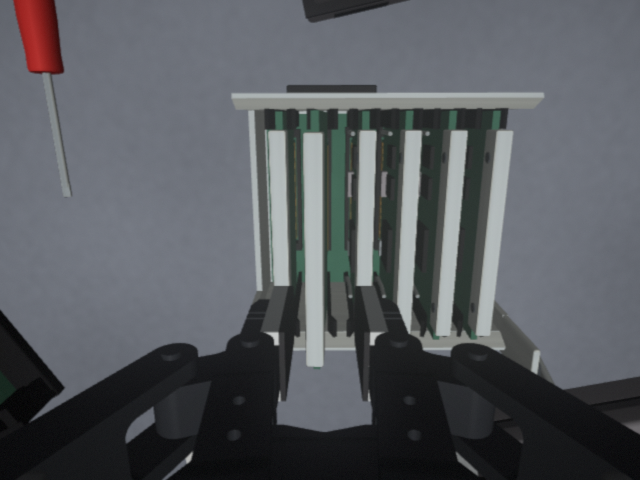

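View pics/s9.png

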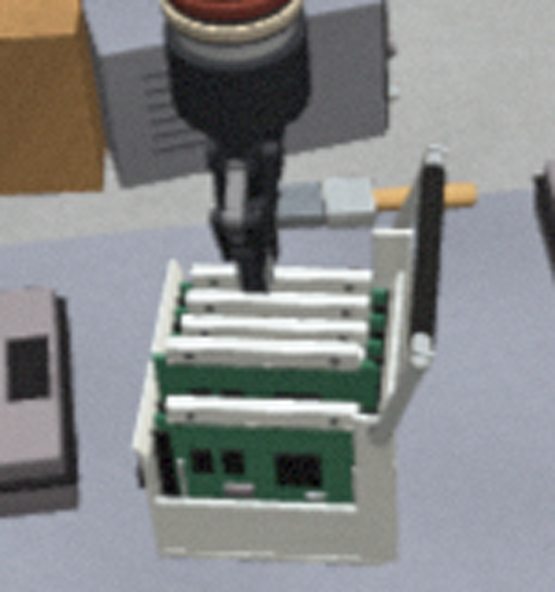

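```bash
python3 - <<'E'
from bars import *
d=np.load('w9.npz');c=(d['K'],d['R'],d['t']);im=cv2.imread('pics/w9.png');g=im.min(2)
for v in(150,200,250,340,355): print(v,list(g[v,290:335]))
E
```

```text
150 [np.uint8(47), np.uint8(47), np.uint8(47), np.uint8(52), np.uint8(59), np.uint8(68), np.uint8(64), np.uint8(60), np.uint8(59), np.uint8(54), np.uint8(54), np.uint8(61), np.uint8(77), np.uint8(141), np.uint8(169), np.uint8(173), np.uint8(174), np.uint8(176), np.uint8(177), np.uint8(178), np.uint8(177), np.uint8(178), np.uint8(177), np.uint8(177), np.uint8(175), np.uint8(176), np.uint8(175), np.uint8(175), np.uint8(176), np.uint8(176), np.uint8(178), np.uint8(179), np.uint8(136), np.uint8(89), np.uint8(66), np.uint8(49), np.uint8(50), np.uint8(55), np.uint8(57), np.uint8(58), np.uint8(59), np.uint8(62), np.uint8(68), np.uint8(68), np.uint8(69)]
200 [np.uint8(52), np.uint8(50), np.uint8(50), np.uint8(50), np.uint8(57), np.uint8(63), np.uint8(73), np.uint8(68), np.uint8(63), np.uint8(60), np.uint8(58), np.uint8(57), np.uint8(63), np.uint8(81), np.uint8(140), np.uint8(171), np.uint8(176), np.uint8(178), np.uint8(179), np.uint8(180), np.uint8(181), np.uint8(180), np.uint8(180), np.uint8(179), np.uint8(180), np.uint8(180), np.uint8(178), np.uint8(178), np.uint8(179), np.uint8(180), np.u
[... 1516 characters left out ...]
t8(138), np.uint8(136)]
355 [np.uint8(30), np.uint8(44), np.uint8(89), np.uint8(110), np.uint8(113), np.uint8(113), np.uint8(113), np.uint8(113), np.uint8(113), np.uint8(112), np.uint8(112), np.uint8(113), np.uint8(112), np.uint8(112), np.uint8(112), np.uint8(116), np.uint8(151), np.uint8(172), np.uint8(175), np.uint8(177), np.uint8(178), np.uint8(178), np.uint8(178), np.uint8(179), np.uint8(179), np.uint8(180), np.uint8(178), np.uint8(178), np.uint8(177), np.uint8(177), np.uint8(178), np.uint8(178), np.uint8(170), np.uint8(130), np.uint8(105), np.uint8(110), np.uint8(111), np.uint8(111), np.uint8(111), np.uint8(111), np.uint8(112), np.uint8(112), np.uint8(112), np.uint8(110), np.uint8(112)]
```

```bash
python3 - <<'E'
from bars import *
d=np.load('w9.npz');c=(d['K'],d['R'],d['t'])
for z in(.150,.155,.16,.165):
    A=onz(c,312.6,132.7,z);B=onz(c,314.6,366.5,z);e=A-B;print(z,(A+B)/2,np.linalg.norm(e),np.degrees(np.arctan2(e[1],e[0])))
E
```

```text
0.15 [ 0.62784053 -0.10816205  0.15      ] 0.1254711893435657 -12.004405652802303
0.155 [ 0.62946909 -0.10863916  0.155     ] 0.12243191496944747 -12.004405652802289
0.16 [ 0.63109765 -0.10911626  0.16      ] 0.11939264059532914 -12.004405652802285
0.165 [ 0.63272621 -0.10959337  0.165     ] 0.1163533662212108 -12.004405652802296
```

```bash
python3 -m jog '{"offset":[[0.03,0.06,0],[0,0,0],[0,0,0],[0,0,-0.3],[0,0,-0.4],[0,0,-0.25],[0,0,-0.1],[0,0,-0.08],[0,0,-0.08],[0,0,-0.08]],"angular":[[0,0,0],[0,0,0],[0,0,0],[0,0,0],[0,0,0],[0,0,0],[0,0,0],[0,0,0],[0,0,0],[0,0,0]],"jaw":[0,0,0,0,0,0,0,0,0,0]}'
python3 - <<'E'
from h import *
s=manip.state();print(s['tool_pos'],s['contact_force'],s['ft_torque'])
im=manip.grab_frame('wrist');cv2.imwrite('pics/w10.png',im)
E
```

```text
time: 12.55
tool_pos: [0.632, -0.1112, 0.1543]
tool_rot: [0.074, -0.075, -0.703, 0.704]
contact_force: [-8.6, 0.6, 14.3]
gripper_width: 0.001
[ 0.63199684 -0.11117358  0.15430278] [-8.57950623  0.58361916 14.30857426] [ 0.13427062  1.4557404  -0.01301914]
```

View pics/w10.png

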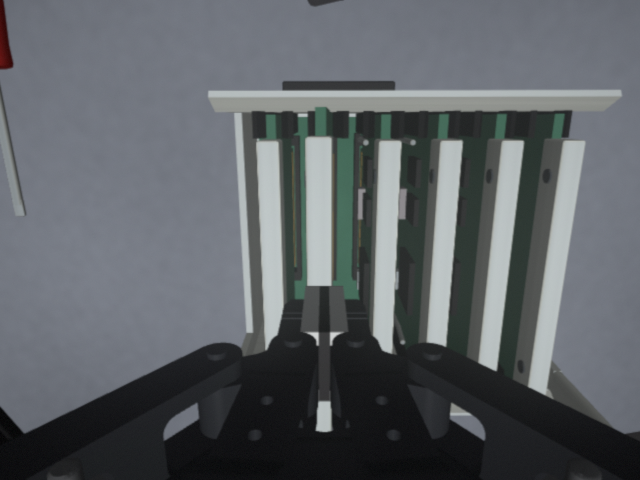

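```bash
python3 -m jog '{"offset":[[-0.03,0,-0.06],[-0.01,0,-0.08],[0,0,-0.08],[0,0,-0.08],[0,0,-0.08],[0,0,-0.05]],"angular":[[0,0,0],[0,0,0],[0,0,0],[0,0,0],[0,0,0],[0,0,0]],"jaw":[0,0,0,0,0,0]}'
python3 - <<'E'
from h import *
s=manip.state();print(s['tool_pos'],s['contact_force'],s['ft_torque'])
E
```

```text
time: 13.2
tool_pos: [0.6306, -0.1124, 0.1336]
tool_rot: [0.073, -0.076, -0.702, 0.704]
contact_force: [-6.0, -2.6, 13.3]
gripper_width: 0.002
[ 0.63064885 -0.1124216   0.13358954] [-6.02929384 -2.62766061 13.27461343] [-0.49022876  1.0375586  -0.01475021]
```

```bash
python3 -m jog '{"offset":[[-0.01,0,-0.06],[-0.01,0,-0.06],[0,0,-0.04],[0,0,-0.04],[0,0,0],[0,0,0]],"angular":[[0,0,0],[0,0,0],[0,0,0],[0,0,0],[0,0,0],[0,0,0]],"jaw":[0,0,0,0,0,0]}'
python3 - <<'E'
from h import *
s=manip.state();print(s['tool_pos'],s['contact_force'],s['ft_torque'])
im=manip.grab_frame('wrist');cv2.imwrite('pics/w11.png',im)
cv2.imwrite('pics/s11.png',cv2.resize(manip.grab_frame('side')[90:250,220:370],None,fx=3.7,fy=3.7,interpolation=cv2.INTER_CUBIC))
E
```

```text
time: 13.8
tool_pos: [0.6306, -0.1127, 0.1278]
tool_rot: [0.072, -0.077, -0.702, 0.705]
contact_force: [-12.3, -0.5, 26.5]
gripper_width: 0.001
[ 0.63064319 -0.11271482  0.12782996] [-12.29941538  -0.47652613  26.53009105] [-0.22419098  2.07653857  0.01180936]
```

View pics/w11.png

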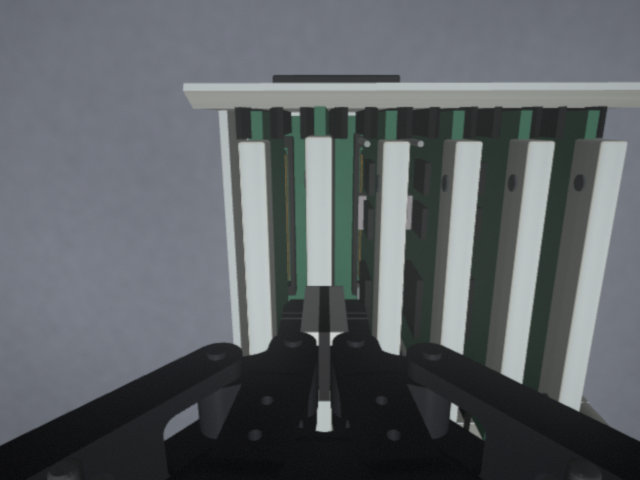

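View pics/s11.png

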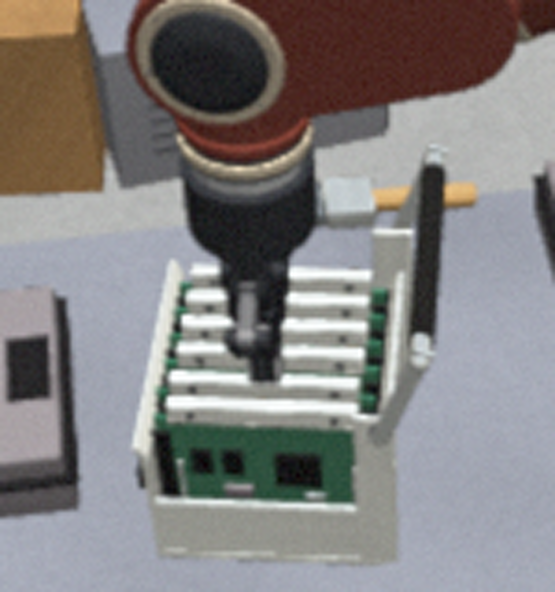

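```bash
python3 -m jog '{"offset":[[0,0,-0.02],[0,0,0],[0,0,0]],"angular":[[0,0,0],[0,0,0],[0,0,0]],"jaw":[0,0,0]}'
python3 -m jog '{"offset":[[0,0,0.2],[0,0,0.5],[0,0,0.7],[0,0,0.7],[0,0,0.7],[0,0,0.2],[0,0,0],[0,0,0]],"angular":[[0,0,0],[0,0,0],[0,0,0],[0,0,0],[0,0,0],[0,0,0],[0,0,0],[0,0,0]],"jaw":[0,0,0,0,0,0,0,0]}'
python3 - <<'E'
from bars import *
s=manip.state();print(s['tool_pos'],s['contact_force'])
c=cam('wrist');im=manip.grab_frame('wrist');cv2.imwrite('pics/w12.png',im)
bars(im,c,.128,thr=135,amin=800)
cv2.imwrite('pics/s12.png',cv2.resize(manip.grab_frame('side')[90:250,220:370],None,fx=3.7,fy=3.7,interpolation=cv2.INTER_CUBIC))
E
```

```text
time: 14.2
tool_pos: [0.6307, -0.1128, 0.1278]
tool_rot: [0.072, -0.077, -0.702, 0.705]
contact_force: [-14.6, -0.7, 30.0]
gripper_width: -0.003
time: 15.0
tool_pos: [0.6277, -0.1105, 0.2664]
tool_rot: [-0.075, 0.074, 0.703, -0.703]
contact_force: [0.2, -0.3, 0.1]
gripper_width: -0.001
[ 0.6276975  -0.11045362  0.26644016] [ 0.15729128 -0.29584984  0.11596198]
[ 251   93  259   11 1723] [379.983    92.94228] [380.06354 102.68542] len 0.0058 w 0.0002 mid [ 0.6972 -0.1618  0.128 ] cen [ 0.6985 -0.159   0.128 ] yaw -9.57
[ 321  122   14  164 2087] [327.5 122. ] [327.5 285. ] len 0.1115 w 0.0089 mid [ 0.6352 -0.1149  0.128 ] cen [ 0.6394 -0.116   0.128 ] yaw -11.97
[ 283  125   16  172 2175] [288.90952 124.88413] [292.26694 296.11243] len 0.1182 w 0.0091 mid [ 0.6354 -0.0895  0.128 ] cen [ 0.6396 -0.0906  0.128 ] yaw -12.21
[ 354  125   17  172 2194] [363.60727 124.86203] [359.91092 296.1276 ] len 0.1183 w 0.0091 mid [ 0.6253 -0.1364  0.128 ] cen [ 0.6295 -0.1372  0.128 ] yaw -11.94
[ 388  125   20  172 2203] [401.33676 124.75378] [393.88205 296.21228] len 0.1184 w 0.0095 mid [ 0.6203 -0.16    0.128 ] cen [ 0.6246 -0.1607  0.128 ] yaw -11.86
[ 421  125   25  172 2156] [438.63452 124.61673] [426.37054 296.31216] len 0.1186 w 0.0091 mid [ 0.6153 -0.183   0.128 ] cen [ 0.6193 -0.1839  0.128 ] yaw -12.16
[ 455  124   28  173 2257] [476.26645 123.56967] [460.5533  296.41394] len 0.1193 w 0.0093 mid [ 0.6105 -0.2067  0.128 ] cen [ 0.6149 -0.2076  0.128 ] yaw -11.95
```

View pics/w12.png

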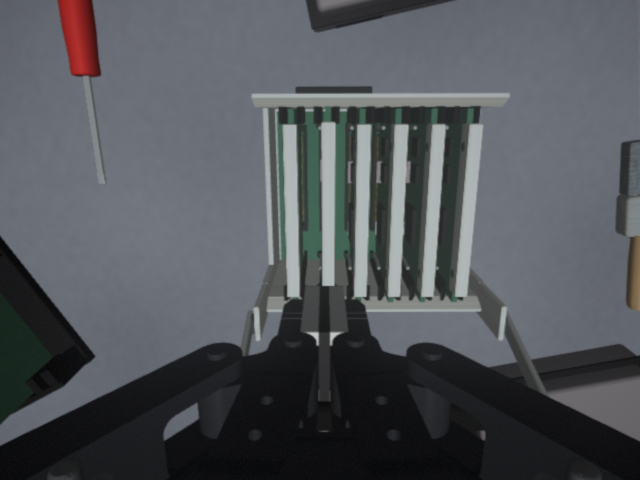

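View pics/s12.png

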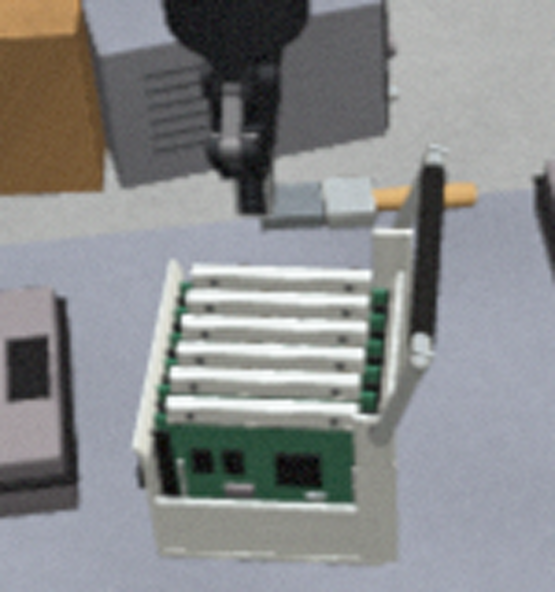

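```bash
python3 -m jog '{"offset":[[-0.4,-0.03,0],[-0.6,-0.05,0],[-0.6,-0.05,0],[-0.6,-0.05,0],[-0.4,-0.03,0],[-0.04,0,0],[0,0,0],[0,0,0]],"angular":[[0,0,0],[0,0,0],[0,0,0],[0,0,0],[0,0,0],[0,0,0],[0,0,0],[0,0,0]],"jaw":[0,0,0,0,0,0,0,0]}'
python3 - <<'E'
from bars import *
s=manip.state();print(s['tool_pos'],s['contact_force'],s['joint_pos'])
c=cam('wrist');im=manip.grab_frame('wrist');
O=np.array([.6229,-.1481,0]);ex=np.array([.9781,-.2079,0]);ey=np.array([.2079,.9781,0])
for a,col in((1.8,(0,0,255)),(1.9,(0,255,255)),(2.0,(255,0,0))):
    P=[O-.076*ex+.07*np.cos(a)*ex+y*ey+np.array([0,0,.137+.07*np.sin(a)]) for y in(-.09,0,.09)]
    for u in proj(c,np.array(P)): cv2.circle(im,tuple(int(round(q)) for q in u),3,col,-1)
cv2.imwrite('pics/w13.png',im)
E
```

```text
time: 15.9
tool_pos: [0.4966, -0.121, 0.2674]
tool_rot: [-0.075, 0.074, 0.703, -0.703]
contact_force: [-0.4, -0.1, 0.4]
gripper_width: -0.003
[ 0.49660707 -0.12100057  0.26736842] [-0.35467707 -0.12049636  0.42653216] [-3.84807560e-01 -2.42495013e-01  1.82865074e+00  2.32107043e-04
  1.55635619e+00  1.39692897e+00]
```

View pics/w13.png

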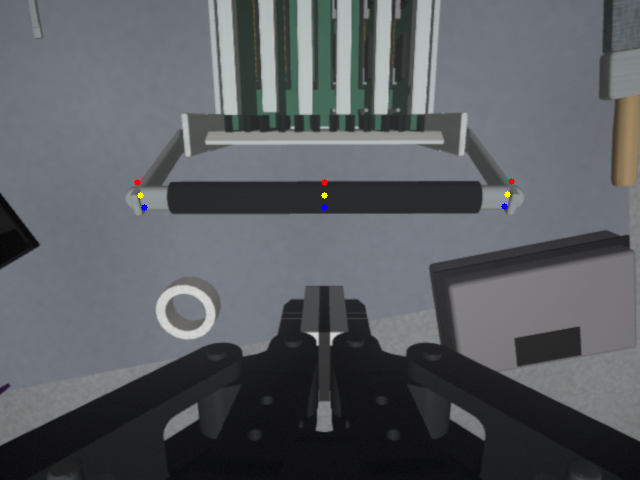

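```bash
python3 -m jog '{"offset":[[0,0,-0.4],[0,0,-0.6],[0,0,-0.4],[0,0,-0.14],[0,0,0]],"angular":[[0,0,0],[0,0,0],[0,0,0],[0,0,0],[0,0,0]],"jaw":[0,0,0,0,0]}'
python3 -m jog '{"offset":[[0.15,-0.03,0],[0.15,-0.03,0],[0.15,-0.03,0],[0.15,-0.03,0],[0.15,-0.03,0],[0.15,-0.03,0],[0.15,-0.03,0],[0.15,-0.03,-0.02],[0.15,-0.03,-0.04],[0.15,-0.03,-0.06],[0.1,-0.02,-0.08]],"angular":[[0,0,0],[0,0,0],[0,0,0],[0,0,0],[0,0,0],[0,0,0],[0,0,0],[0,0,0],[0,0,0],[0,0,0],[0,0,0]],"jaw":[0,0,0,0,0,0,0,0,0,0,0]}'
python3 - <<'E'
from bars import *
s=manip.state();print(s['tool_pos'],s['contact_force'])
O=np.array([.6229,-.1481,0]);ex=np.array([.9781,-.2079,0]);print('rack x',(s['tool_pos']-O)@ex)
cv2.imwrite('pics/w14.png',manip.grab_frame('wrist'))
cv2.imwrite('pics/s14.png',cv2.resize(manip.grab_frame('side')[90:250,220:370],None,fx=3.7,fy=3.7,interpolation=cv2.INTER_CUBIC))
E
```

```text
time: 16.45
tool_pos: [0.4959, -0.1208, 0.1898]
tool_rot: [-0.075, 0.073, 0.703, -0.703]
contact_force: [0.1, -0.1, -1.0]
gripper_width: 0.002
time: 17.55
tool_pos: [0.5767, -0.1372, 0.1805]
tool_rot: [-0.075, 0.074, 0.703, -0.703]
contact_force: [-1.8, 1.2, -0.7]
gripper_width: -0.0
[ 0.57672938 -0.13716515  0.18047459] [-1.80467048  1.2367622  -0.72979036]
rack x -0.04743283867114795
```

View pics/w14.png

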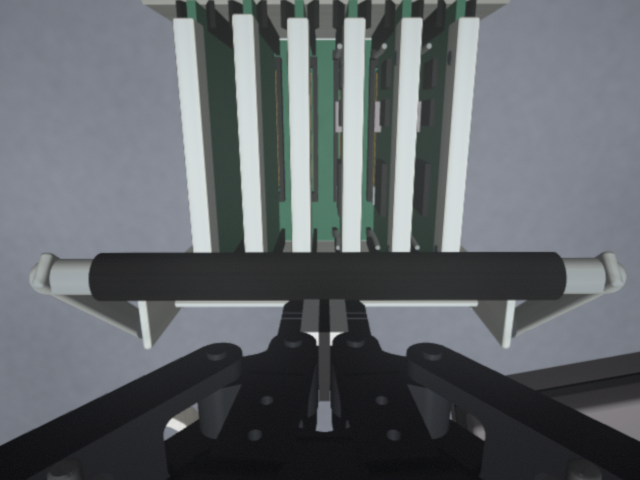

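View pics/s14.png

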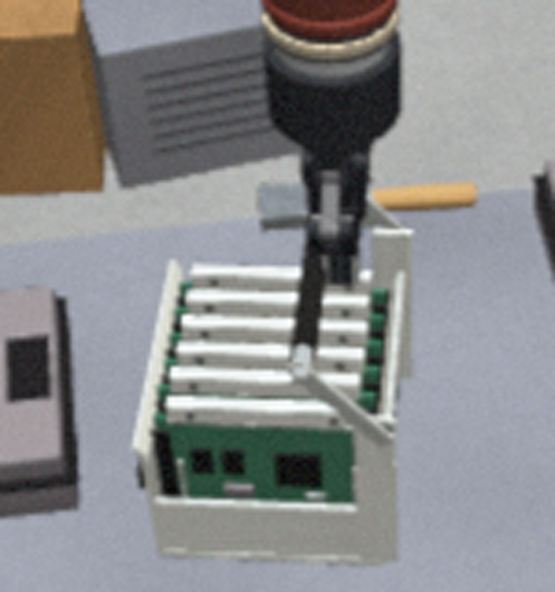

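```bash
python3 -m jog '{"offset":[[-0.1,0.02,0],[0,0,0.5],[0,0,0.4],[0.25,-0.05,0],[0.32,-0.07,0],[0,0,0],[0,0,-0.3],[0,0,-0.2]],"angular":[[0,0,0],[0,0,0],[0,0,0],[0,0,0],[0,0,0],[0,0,0],[0,0,0],[0,0,0]],"jaw":[0,0,0,0,0,0,0,0]}'
python3 -m jog '{"offset":[[0.08,-0.02,-0.17],[0.08,-0.02,-0.17],[0.06,-0.01,-0.12],[0.06,-0.01,-0.13],[0.04,-0.01,-0.13],[0.03,-0.01,-0.13],[0.02,0,-0.1]],"angular":[[0,0,0],[0,0,0],[0,0,0],[0,0,0],[0,0,0],[0,0,0],[0,0,0]],"jaw":[0,0,0,0,0,0,0]}'
python3 - <<'E'
from bars import *
s=manip.state();print(s['tool_pos'],s['contact_force'])
O=np.array([.6229,-.1481,0]);ex=np.array([.9781,-.2079,0]);print('rack x',(s['tool_pos']-O)@ex)
cv2.imwrite('pics/w15.png',manip.grab_frame('wrist'))
cv2.imwrite('pics/s15.png',cv2.resize(manip.grab_frame('side')[90:250,220:370],None,fx=3.7,fy=3.7,interpolation=cv2.INTER_CUBIC))
E
```

```text
time: 18.45
tool_pos: [0.5987, -0.1418, 0.1996]
tool_rot: [-0.075, 0.074, 0.703, -0.703]
contact_force: [0.6, 1.2, -0.1]
gripper_width: 0.002
time: 19.15
tool_pos: [0.6175, -0.146, 0.1521]
tool_rot: [-0.075, 0.074, 0.703, -0.703]
contact_force: [0.7, -0.3, 0.0]
gripper_width: 0.0
[ 0.6175322  -0.14598952  0.15211784] [ 0.71397902 -0.28792972  0.04897166]
rack x -0.005689016953462916
```

View pics/w15.png

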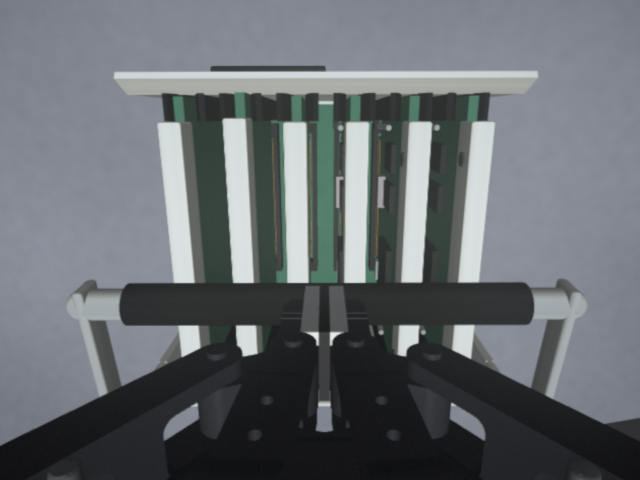

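View pics/s15.png

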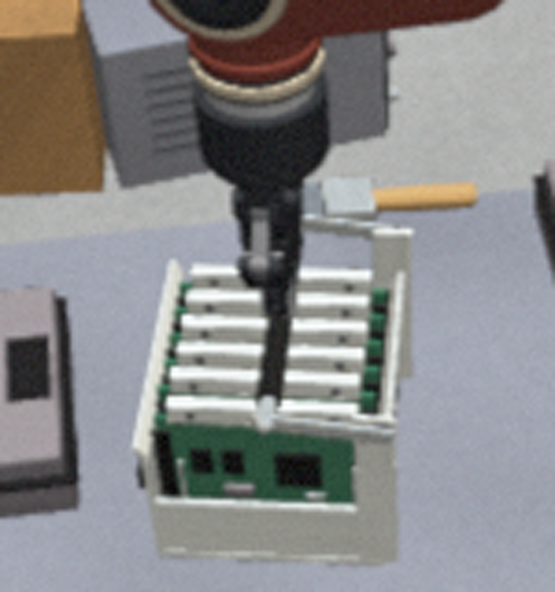

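```bash
python3 -m jog '{"offset":[[0,0,-0.1],[0,0,-0.08],[0,0,-0.08],[0,0,-0.05],[0,0,0],[0,0,0]],"angular":[[0,0,0],[0,0,0],[0,0,0],[0,0,0],[0,0,0],[0,0,0]],"jaw":[0,0,0,0,0,0]}'
```

```text
time: 19.85
tool_pos: [0.6185, -0.1462, 0.1425]
tool_rot: [0.074, -0.075, -0.703, 0.703]
contact_force: [-8.2, 2.1, 17.3]
gripper_width: 0.001
```

```bash
python3 -m jog '{"offset":[[0,0,0.15],[0,0,0.5],[0,0,0.8],[0,0,0.8],[0,0,0.8],[0,0,0.3],[0,0,0],[0,0,0]],"angular":[[0,0,0],[0,0,0],[0,0,0],[0,0,0],[0,0,0],[0,0,0],[0,0,0],[0,0,0]],"jaw":[0,0,0,0,0,0,0,0]}'
python3 - <<'E'
from bars import *
s=manip.state();print(s['tool_pos'],s['contact_force'])
c=cam('wrist');im=manip.grab_frame('wrist')
bars(im,c,.128,thr=135,amin=400)
O=np.array([.6229,-.1481,0]);ex=np.array([.9781,-.2079,0]);ey=np.array([.2079,.9781,0])
for a,col in((0,(0,0,255)),(.1,(0,255,255)),(.2,(255,0,0))):
    P=[O-.076*ex+.07*np.cos(a)*ex+y*ey+np.array([0,0,.137+.07*np.sin(a)]) for y in(-.09,.09)]
    for u in proj(c,np.array(P)): cv2.circle(im,tuple(int(round(q)) for q in u),2,col,-1)
cv2.imwrite('pics/w16.png',im)
cv2.imwrite('pics/s16.png',cv2.resize(manip.grab_frame('side')[90:250,220:370],None,fx=3.7,fy=3.7,interpolation=cv2.INTER_CUBIC));cv2.imwrite('pics/t16.png',manip.grab_frame('top'))
E
```

```text
time: 20.65
tool_pos: [0.6176, -0.1459, 0.3035]
tool_rot: [-0.075, 0.074, 0.703, -0.703]
contact_force: [0.1, -0.2, -1.2]
gripper_width: 0.002
[ 0.61761797 -0.14589957  0.30353592] [ 0.10636765 -0.20196563 -1.20692266]
[ 210   92  230   12 2170] [324.48712  92.01316] [324.58173 102.8906 ] len 0.0074 w 0.0003 mid [ 0.696  -0.1635  0.128 ] cen [ 0.697  -0.1609  0.128 ] yaw -11.56
[226 106  10  95 428] [228.0078   105.878334] [233.71684 200.07779] len 0.0683 w 0.0033 mid [ 0.6714 -0.0878  0.128 ] cen [ 0.6727 -0.088   0.128 ] yaw -11.96
[414 106  10  95 439] [421.56183  105.917816] [416.18182 200.06754] len 0.0683 w 0.0034 mid [ 0.6424 -0.223   0.128 ] cen [ 0.6437 -0.2233  0.128 ] yaw -11.97
[271 118  15  83 967] [276.512    117.841675] [279.40042 200.16138] len 0.0601 w 0.0089 mid [ 0.6601 -0.1207  0.128 ] cen [ 0.6609 -0.1207  0.128 ] yaw -11.74
[237 120  15  81 940] [242.015    119.799255] [246.03743 200.24814] len 0.0588 w 0.0086 mid [ 0.6647 -0.096   0.128 ] cen [ 0.6657 -0.0963  0.128 ] yaw -12.11
[303 120  13  81 939] [308.99997 120.     ] [308.99997 200.     ] len 0.0585 w 0.00
[... 895 characters left out ...]
418 w 0.0090 mid [ 0.5881 -0.1284  0.128 ] cen [ 0.5887 -0.1289  0.128 ] yaw -12.63
[335 223  12  52 585] [340.5 223. ] [340.5 274. ] len 0.0418 w 0.0090 mid [ 0.583  -0.1521  0.128 ] cen [ 0.5838 -0.152   0.128 ] yaw -11.50
[365 223  13  52 579] [371.58273 222.85745] [370.23392 274.11142] len 0.0420 w 0.0091 mid [ 0.578  -0.1754  0.128 ] cen [ 0.5786 -0.1754  0.128 ] yaw -11.83
[395 223  14  52 580] [402.6788  222.74661] [400.22855 274.20135] len 0.0422 w 0.0092 mid [ 0.573  -0.1987  0.128 ] cen [ 0.5736 -0.1988  0.128 ] yaw -11.88
[ 229  277  193   13 1539] [325.      276.99997] [325.      288.99997] len 0.0103 w 0.0006 mid [ 0.5576 -0.1343  0.128 ] cen [ 0.5567 -0.1319  0.128 ] yaw -12.06
```

View pics/w16.png

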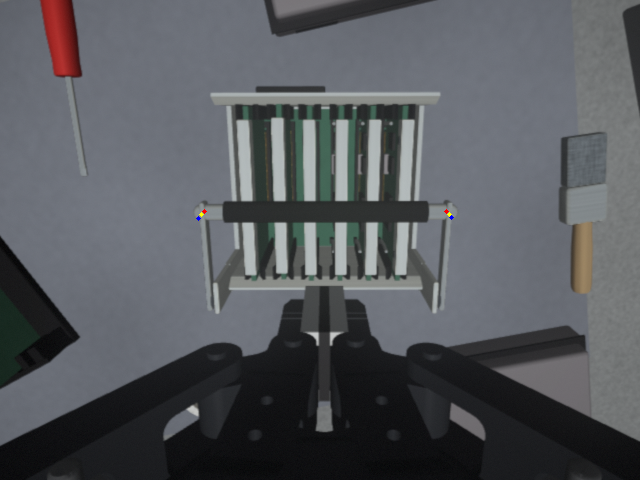

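View pics/s16.png

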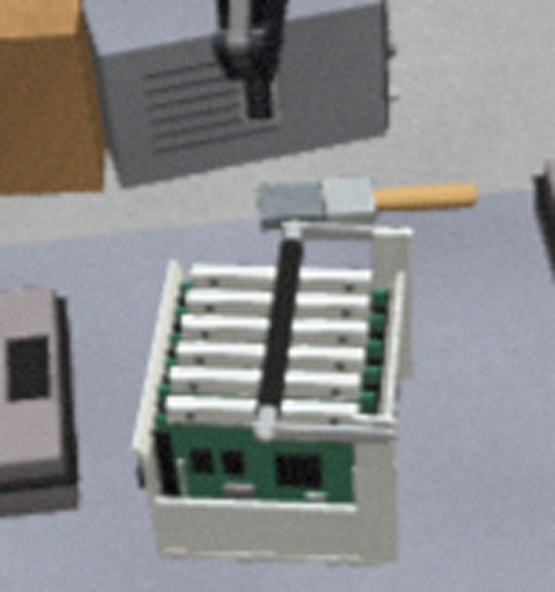

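View pics/t16.png

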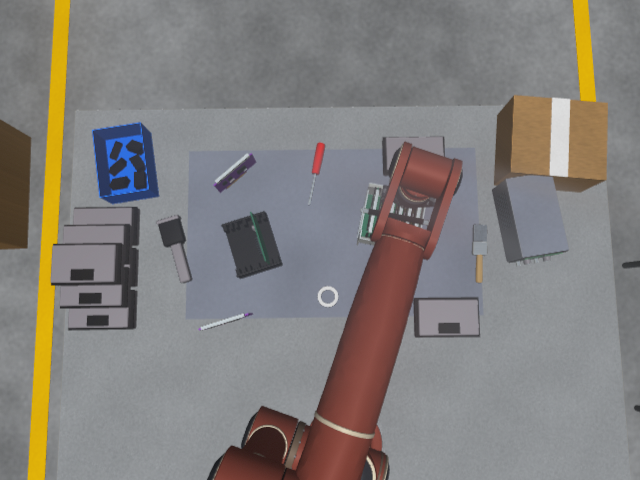

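```bash
python3 -c "
from plant import manip
print(manip.job_done(), manip.state()['time'])"
```

```text
the job is handed in; nothing more can be done
the job is handed in; nothing more can be done
```

The board is loaded in the free slot (rack y = +36 mm), the same way round as its neighbours, and the bail is shut. I handed the job in at about 21 s of the 67 s; no verdict was reported.

**What I did**
- I lifted the waiting board by its bar and carried it over the rack.
- I started it in the guides and let it go about 33 mm proud, where it leaned about 4 mm at the bar within the channel play.
- I pressed it down with shut fingertips to the floor stop. The tip height was 0.1278 m at 26–30 N, and a home bar is at 0.128 m.
- I then pushed the bail over from behind and pressed it shut. The fingertip height was 0.1425 m at 17 N, and the shut bar's top is at 0.143 m.

**Last checks**
- **Board:** In the side and wrist pictures its bar is level and parallel with the others. It sits about 1–2 mm toward +x and 1 mm toward -y of its neighbours' line, close to the channel play and within the limits.
- **Bail:** The bar lies on the positions projected for angle 0 in the wrist picture.
- **Other things:** The top picture showed the tall board and most of the things lying about where they started. The arm hid part of the rack and the enclosure beyond it. The wrist picture shows the racked bars where I first measured them. The robot was clear of everything.
- **Unexpected reading:** While pressing the board I also felt 6–15 N sideways along the slot, probably the end rubbing. The board still reached the stop.

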